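# Clear the mixer cradle and lay the sample bottle in it

### The arm

A 7-joint arm with a two-finger parallel gripper is mounted at the origin on the work surface. World frame = base frame: x ahead of the robot, y to its left, z up, the work surface at z = 0. Lengths are in m, angles in degrees, forces in N, time in s.
With the tool pointing down it reaches from about 0.35 to 0.9 m from the base axis. Payload 19.9 kg.
Tool frame: the origin (TCP) lies between the finger pads; the fingertips stand 8 mm ahead of it and the grasp point (between the pads) lies 11 mm behind it; z points along the fingers, y is the line along which they close (so a half turn about z gives the same grasp; the last joint's range is limited). The gripper opens to 94 mm and grips with 3 to 60 N. Pads are 16 mm wide; open, the fingers measure 119 mm over their backs; the gripper's body (75 mm by 177 mm) begins 78 mm behind the grasp point.
Start: joints at [-66.778, 23.915, -0.59, 92.452, 0.269, 63.638, -3.037], TCP at [0.27, 0.564, 0.213] pointing down, gripper open.
Joint ranges: [-161.28, 161.28], [-22.2, 115.67], [-73.04, 71.86], [3.21, 147.25], [-68.34, 248.33], [10.77, 114.83], [-161.83, 161.83]. Speed limits (degrees/s): [108.29, 108.29, 136.94, 136.94, 172.46, 172.46, 172.46].

### API

Orientations are given as a 3x3 rotation matrix whose columns are the frame's x, y, z axes.
In Python, from station import r, get_image, camera_info gives the robot as it stands.
- The arm moves only by the shell command python3 -m creep 'ROWS' [FORCE]. ROWS is JSON, a list of rows, each an object of numbers: "tx", "ty", "tz": the shift along the tool's x, y, z in cm; "spin": the turn about the tool's z in rad; "hand": the finger opening in cm, from 0 to 9.4. A call has 1 to 12 rows; each row is the pose to reach, as a shift and turn from the pose commanded when the call began, along the tool's axes at that moment; what a row does not reach only later rows make up. A row lasts 1/12 s, in which the tool goes at most 41.7 mm and 7.16 degrees, less where a joint would pass 70% of its speed; a pose out of reach is approached as far as the arm can. A call with a gripper value outside its range is refused whole. The fingers move at their own pace and stop on an object; FORCE is the grip in N (left out, the last holds). Time passes only in rows, so rows that repeat a pose let the fingers close. It gives the time, the measured TCP pose, the force, the opening and the grip force at its end, in the units of the state.
- r.observe(): the state, without advancing time (a new reading comes with each control period).
- get_image(name): name is "scene" or "side" or "wrist"; returns the picture (400x640x3 uint8, red, green, blue); there is no depth.
- camera_info(name): a dict with "fx", "fy", "cx", "cy" (pixels), "k1" (the pictures are not rectified: a ray, as slopes to the right and down, at radius r is drawn at 1 + k1 r^2 times it, then the intrinsics apply), "origin" and "orientation" of the camera in the world. Camera axes: x right, y down, z forward; pixel columns grow to the right and rows downward; lengths in m; the calibration is good to about 2 mm. A picture is of the moment at which its call begins: read the wrist's pose just before it. camera_info takes no time and is no camera call; for the wrist camera it gives the pose at the moment of the call.
- r.close_job(): hands the job in; it is judged then, once.
The state is a dict: "t": time; "q": joint angles; "qvel": joint speeds; "tau": joint torques, N m; "ee_pos": TCP position; "ee_rot": TCP orientation; "force": force on the tool from outside, world axes, zero at the start; "ft_torque": the same for the moment, N m; "finger_gap": opening from 0.0 (shut) to 1.0 (fully open); "grip_force": force on a finger pad.
Only numpy, scipy, OpenCV 4.12 (cv2) and the standard library are available. Lean on these libraries where they do the work, as an engineer would, in place of code of your own. Each camera call takes 0.05 s, during which the arm holds its last target. There are 200 camera calls.

### The job

First clear the rocking mixer: take the cap spanner off the cradle and hang it by its eye on the hook of the stand, so that it hangs freely. Then take the tall sample bottle and lay it on its side in the notches of both saddles, its foot at the low stop (no more than a finger's width, 20 mm, away) and its cap at the open end; keep hold of it until it is down in the notches, do not drop or topple it in. Leave the squat bottle, the tip box and the tube rack where they are.

Things in the scene. Friction and masses are not known exactly. Their poses are not given: they have to be found in the camera images.
- bottle: Tall sample bottle: white plastic, 165 mm tall, straight round body 44 mm in diameter from the foot to 122 mm, then a shoulder and a blue screw cap 32 mm in diameter (141 to 165 mm). About 0.2 kg. Starts upright on the bench at the robot's left. Origin: centre of its foot; z along the bottle to the cap.
- bottle_mid (a point): Point on the tall bottle's axis, 78 mm above its foot; z as the bottle's.
- cradle: Rocking mixer, fixed: white housing 190 x 130 mm, aluminium platform with its top at 55 mm above the bench, carrying a bottle cradle: two notched dark steel saddles and a low stop (see the points). Origin: centre of the underside; x along the cradle to its open end (nothing stands there), z up. Saddles: plates 10 mm thick, 94 mm wide along y, at x = -55 and +30 mm, open between them.
- cradle_seat (a point): Where bottle_mid is when the bottle lies in the notches, foot 2 mm from the stop: 100 mm above the bench; axes as the cradle's. Each saddle has a 90 degree V notch centred on y = 0, 42 mm wide at the top, and flat shoulders beside it (|y| 21 to 47 mm) 90 mm above the bench.
- cradle_stop (a point): Middle of the top edge of the low stop's inner face: a plain plate without notch, 6 mm thick, 94 mm wide, across the cradle's -x end; inner face at cradle x = -82 mm, top 88 mm above the bench.
- spanner: Flat steel cap spanner, 175 x 8 mm, 0.14 kg: handle 22 mm wide (x -45 to 45 mm), eye at +x (46 mm across, hole 30 mm), two-pronged jaw 56 mm wide at -x (to x = -89 mm). Origin: underside, mid handle; x to the eye, z through the thickness. Balances at x = -8 mm. Starts flat on the shoulders of both saddles (cradle +y side), underside 90 mm above the bench, eye to the open end.
- spanner_eye (a point): Centre of the spanner's eye hole (63 mm from the spanner's origin along its x, at mid thickness).
- stand: Hook stand, fixed: steel base 120 x 120 x 12 mm, round post 14 mm in diameter and 245 mm tall at its centre. Origin: centre of the base's underside, x away from the robot, z up. The hook is a round bar 8 mm in diameter, level, its axis 215 mm above the bench, from the post to x = -85 mm, where it turns straight up.
- hook_tip (a point): Top of the hook's upturned end, 244 mm above the bench (25 mm above the top of the level bar), at x = -85 mm in the stand's frame; axes as the stand's.
- jar: Squat bottle, to be left alone: white plastic with a blue cap, 88 mm tall, 58 mm in diameter, standing near the tall bottle. Origin: centre of its foot.
- tipbox: Red box of pipette tips, 85 x 120 x 54 mm, to be left alone, beyond the mixer. Origin: centre of its underside.
- tuberack: Blue rack with four capped tubes, 100 x 160 mm, 107 mm tall, to be left alone, beyond the bottles. Origin: centre of its underside.

How it is judged:
By the outcome, as a careful person would: the job done as asked, in the order asked, and still so for the second after the job is handed in, with the robot touching nothing.
It also fails if it takes over 64 s, if anything falls off the work surface, if the arm or the gripper's body presses on something with over 40 N, if the wrist force passes 120 N, or if a joint passes its speed limit or range.

## Working session

There is one attempt and no reset: what is moved stays moved. The work goes in short steps, Python scripts to look and compute and a shell command to move; the robot and the scene stay as the last step left them, time stands still between calls to the robot, and variables do not carry over. Pictures are saved under pics/ and viewed, at most 10 in all, crops included, and the job is handed in when it is done.

```bash
ls; mkdir -p pics
python3 - <<'E'
from station import r,get_image,camera_info
import cv2,numpy as np
for n in("scene","side","wrist"):
    i=camera_info(n);print(n,{k:np.round(v,4).tolist() for k,v in i.items()})
    cv2.imwrite(f"pics/{n}0.png",get_image(n)[:,:,::-1])
s=r.observe();print(s["t"],s["ee_pos"],np.round(s["ee_rot"],3),s["finger_gap"])
E
```

```text
pics
scene {'fx': 389.7172, 'fy': 389.7172, 'cx': 315.1401, 'cy': 192.4923, 'k1': -0.0762, 'origin': [1.3096, -0.2418, 0.9179], 'orientation': [[0.3, 0.6836, -0.6654], [0.9539, -0.2133, 0.211], [0.0023, -0.698, -0.7161]]}
side {'fx': 494.0791, 'fy': 494.0791, 'cx': 320.1596, 'cy': 201.0926, 'k1': -0.1446, 'origin': [-0.0318, -0.6146, 1.2256], 'orientation': [[0.6774, -0.5689, 0.4664], [-0.7355, -0.5089, 0.4474], [-0.0171, -0.646, -0.7631]]}
wrist {'fx': 306.6362, 'fy': 306.6362, 'cx': 319.6407, 'cy': 196.5987, 'k1': 0.0109, 'origin': [0.1964, 0.6, 0.3857], 'orientation': [[0.4318, 0.8648, 0.2562], [0.902, -0.4138, -0.1234], [-0.0007, 0.2844, -0.9587]]}
0.15 [0.26995745 0.56339655 0.21296554] [[-0.902  0.432 -0.   ]
 [ 0.432  0.902 -0.001]
 [-0.    -0.001 -1.   ]] 0.9966971611267711
```

View pics/scene0.png

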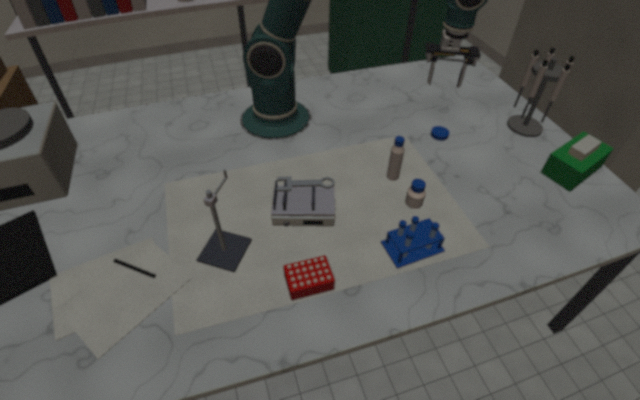

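View pics/side0.png

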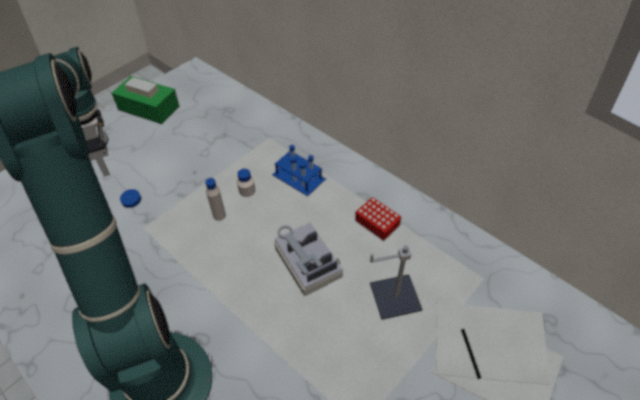

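The scene view shows the mixer at (305,200), hook stand at (220,245), tall bottle at (396,158), jar at (416,193), tip box at (310,277) and tube rack at (413,242). The side view shows the spanner eye around (285,232) and the hook end at about (372,258).

```bash
cat > h.py <<'E'
import numpy as np,cv2
from station import r,get_image,camera_info
def ray(i,p):
    K=np.array([[i["fx"],0,i["cx"]],[0,i["fy"],i["cy"]],[0,0,1.]])
    u=cv2.undistortPoints(np.array([[p]],float),K,np.array([i["k1"],0,0,0.]))[0,0]
    return np.array(i["origin"]),np.array(i["orientation"])@[u[0],u[1],1]
def onz(i,p,z):
    o,d=ray(i,p);return o+d*(z-o[2])/d[2]
def tri(*ip):
    A=0;b=0
    for i,p in ip:
        o,d=ray(i,p);d/=np.linalg.norm(d);M=np.eye(3)-np.outer(d,d);A=A+M;b=b+M@o
    return np.linalg.solve(A,b)
def proj(i,P):
    R=np.array(i["orientation"]);c=R.T@(np.array(P)-i["origin"]);x,y=c[:2]/c[2];k=1+i["k1"]*(x*x+y*y)
    return np.array([i["fx"]*x*k+i["cx"],i["fy"]*y*k+i["cy"]])
def totool(d):
    "world displacement (m) -> tool cm"
    return np.round(100*np.array(r.observe()["ee_rot"]).T@np.array(d),2)
E
python3 - <<'E'
from h import *
s=camera_info("scene");d=camera_info("side")
print("bottle",onz(s,(395,178),0)[:2],onz(d,(218,217),0)[:2])
print("jar",onz(s,(415,205),0)[:2],onz(d,(247,192),0)[:2])
print("base",onz(s,(224,250),.012),onz(d,(396,296),.012))
print("hooktip",tri((s,(225,173)),(d,(372,258))),"post",tri((s,(210,194)),(d,(404,251))))
print("mixer",onz(s,(304,197),.07),onz(d,(308,255),.07))
print("rings",onz(s,(284,184),.094),onz(s,(327,182),.094),onz(d,(285,232),.094))
a=cv2.imread("pics/scene0.png")[165:240,255:355];b=cv2.imread("pics/side0.png")[215:300,260:360]
f=lambda m:cv2.resize(m,(400*1,int(m.shape[0]*4)),interpolation=cv2.INTER_CUBIC)
o=np.zeros((340,800,3),np.uint8);o[:300,:400]=f(a);o[:340,400:]=f(b);cv2.imwrite("pics/c1.png",o)
E
```

```text
bottle [0.47207204 0.31075922] [0.45032955 0.30235135]
jar [0.6055919  0.31767602] [0.58425022 0.31203291]
base [ 0.60884608 -0.29158972  0.012     ] [ 0.59622523 -0.2947632   0.012     ]
hooktip [ 0.52974498 -0.24298753  0.2265281 ] post [ 0.59673169 -0.28950316  0.22826031]
mixer [ 0.52981236 -0.02957373  0.07      ] [ 0.50562737 -0.04621156  0.07      ]
rings [ 0.48191344 -0.07797783  0.094     ] [0.51236812 0.04864884 0.094     ] [0.50769281 0.0452873  0.094     ]
```

View pics/c1.png

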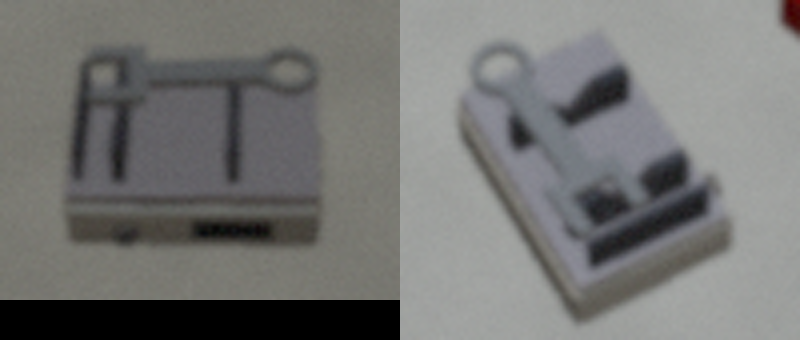

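The zoom shows the jaw on the mixer's stop side (left crop (110,75), right crop (595,205)). The eye is at the open end (left crop (290,70), right crop (500,68)), which points along world +y. I'm moving the wrist camera over the mixer.

```bash
python3 -m creep '[{"tx":-3.8,"ty":-3.6,"tz":-1.5,"spin":0.12},{"tx":-7.6,"ty":-7.2,"tz":-3,"spin":0.24},{"tx":-11.4,"ty":-10.7,"tz":-3,"spin":0.36},{"tx":-15.2,"ty":-14.2,"tz":-3,"spin":0.48},{"tx":-19,"ty":-17.7,"tz":-3,"spin":0.6},{"tx":-22.8,"ty":-21.2,"tz":-3,"spin":0.72},{"tx":-26.6,"ty":-24.7,"tz":-3,"spin":0.84},{"tx":-30.4,"ty":-28.2,"tz":-3,"spin":0.96},{"tx":-34.2,"ty":-31.7,"tz":-3,"spin":1.08},{"tx":-38,"ty":-35.2,"tz":-3,"spin":1.2},{"tx":-41.8,"ty":-38.8,"tz":-3,"spin":1.32},{"tx":-46,"ty":-42.8,"tz":-3,"spin":1.33}]'
python3 - <<'E'
from h import *
s=r.observe();print(s["t"],s["ee_pos"],np.round(s["ee_rot"],3),s["q"],s["force"])
E
```

```text
0.15 [0.26995745 0.56339655 0.21296554] [[-0.902  0.432 -0.   ]
 [ 0.432  0.902 -0.001]
 [-0.    -0.001 -1.   ]] [-66.77795252  23.94205071  -0.58912298  92.47531198   0.26982489
  63.63799665  -3.03823531] [ 0.48967424 -0.18170193  0.27741107]schema error: expected keys tx, ty, tz, spin, hand
```

```bash
python3 -m creep '[{"tx":-3.8,"ty":-3.6,"tz":-1.5,"spin":0.12,"hand":9.4},{"tx":-7.6,"ty":-7.2,"tz":-3,"spin":0.24,"hand":9.4},{"tx":-11.4,"ty":-10.7,"tz":-3,"spin":0.36,"hand":9.4},{"tx":-15.2,"ty":-14.2,"tz":-3,"spin":0.48,"hand":9.4},{"tx":-19,"ty":-17.7,"tz":-3,"spin":0.6,"hand":9.4},{"tx":-22.8,"ty":-21.2,"tz":-3,"spin":0.72,"hand":9.4},{"tx":-26.6,"ty":-24.7,"tz":-3,"spin":0.84,"hand":9.4},{"tx":-30.4,"ty":-28.2,"tz":-3,"spin":0.96,"hand":9.4},{"tx":-34.2,"ty":-31.7,"tz":-3,"spin":1.08,"hand":9.4},{"tx":-38,"ty":-35.2,"tz":-3,"spin":1.2,"hand":9.4},{"tx":-41.8,"ty":-38.8,"tz":-3,"spin":1.32,"hand":9.4},{"tx":-46,"ty":-42.8,"tz":-3,"spin":1.33,"hand":9.4}]'
python3 - <<'E'
from h import *
s=r.observe();print(s["t"],s["ee_pos"],np.round(s["ee_rot"],3),s["q"],s["force"])
E
```

```text
t: 1.15
ee_pos: [0.4524, 0.0997, 0.2436]
ee_rot: [[0.213, 0.977, 0.0], [0.977, -0.213, 0.0], [0.0, 0.0, -1.0]]
force: [1.2, 0.8, 0.5]
finger_gap: 0.999
grip_force: 0.0
1.15 [0.45240269 0.09970251 0.24359658] [[ 0.213  0.977  0.   ]
 [ 0.977 -0.213  0.   ]
 [ 0.     0.    -1.   ]] [-41.12980536   5.29120788  26.62737981 113.23572807  -2.69984285
  62.03278416 -25.60960892] [1.18714459 0.79701819 0.45420211]
```

```bash
cat > snap.py <<'E'
import sys,json
from h import *
i=camera_info("wrist");m=get_image("wrist");n=sys.argv[1]
cv2.imwrite(f"pics/{n}.png",m[:,:,::-1]);json.dump({k:np.array(v).tolist() for k,v in i.items()},open(f"pics/{n}.json","w"))
E
python3 snap.py w1; python3 -c "
import cv2;m=cv2.imread('pics/w1.png');cv2.imwrite('pics/w1b.png',cv2.resize(m,(800,500)))"
```

```text
(no output)
```

View pics/w1b.png

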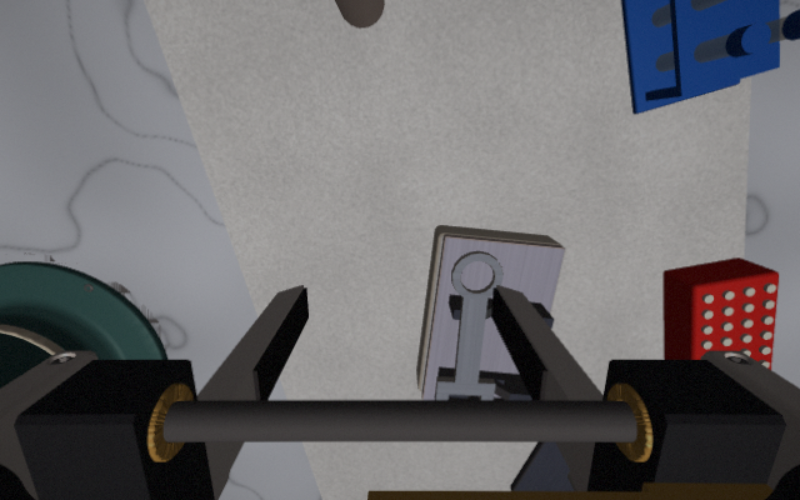

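The wrist view shows the mixer at the right, eye ring centred near (478,272) of 800x500, handle running down to (470,370), and the left finger clear of it. I'll measure the eye and the handle edges.

Run:
```python
from h import *
import json
i=json.load(open("pics/w1.json"));m=cv2.imread("pics/w1.png");g=cv2.GaussianBlur(cv2.cvtColor(m,6),(3,3),0)
c=cv2.resize(m[180:335,320:460],None,fx=3.8,fy=3.8,interpolation=cv2.INTER_CUBIC);cv2.imwrite("pics/w1c.png",c)
print(cv2.HoughCircles(cv2.resize(g[180:260,340:430],None,fx=4,fy=4),cv2.HOUGH_GRADIENT,1,20,param1=60,param2=15,minRadius=40,maxRadius=100))
for y in(256,264,272,280,288,296): print(y,g[y,350:412].tolist())
```

```text
[[[169.5 170.5  88.7]
  [161.5 151.5  57.2]
  [138.5 158.5  55.6]
  [277.5 266.5  70.7]
  [251.5 269.5  80. ]
  [143.5 138.5  47.7]
  [104.5  71.5  42. ]
  [174.5 132.5  41.6]]]
256 [126, 126, 124, 125, 127, 128, 127, 126, 124, 124, 123, 121, 118, 112, 108, 107, 99, 79, 73, 93, 108, 109, 108, 111, 114, 114, 113, 112, 111, 110, 110, 111, 110, 109, 110, 110, 109, 110, 115, 121, 123, 124, 124, 114, 81, 38, 11, 5, 5, 7, 8, 7, 6, 6, 7, 8, 7, 6, 7, 8, 6, 7]
264 [126, 124, 125, 127, 127, 127, 125, 124, 124, 124, 123, 124, 124, 123, 124, 121, 100, 80, 90, 105, 108, 108, 109, 112, 113, 113, 112, 110, 110, 111, 111, 110, 109, 110, 110, 110, 112, 118, 123, 125, 125, 124, 124, 124, 124, 124, 120, 103, 67, 31, 12, 6, 5, 5, 6, 8, 7, 7, 6, 5, 4, 5]
272 [124, 125, 127, 127, 126, 125, 124, 123, 123, 123, 124, 124, 125, 125, 125, 109, 84, 84, 101, 107, 108, 109, 111, 113, 113, 112, 111, 111, 111, 110, 109, 109, 110, 110, 110, 112, 118, 122, 124, 124, 124, 122, 123, 124, 123, 123, 123, 123, 123, 124, 121, 103, 68, 31, 10, 5, 5, 5, 4, 5, 6, 7]
280 [125, 127, 127, 126, 125, 125, 124, 124, 124, 124, 124, 125, 126, 126, 112, 87, 81, 97, 107, 108, 109, 111, 112, 112, 112, 111, 110, 110, 109, 109, 109, 109, 110, 110, 112, 118, 123, 124, 123, 123, 123, 123, 123, 123, 123, 122, 122, 123, 124, 123, 124, 126, 126, 125, 121, 104, 69, 31, 12, 8, 8, 8]
288 [127, 127, 126, 124, 124, 124, 124, 125, 125, 126, 126, 127, 127, 115, 88, 76, 91, 105, 108, 108, 110, 111, 112, 112, 111, 110, 110, 110, 109, 109, 109, 109, 109, 111, 116, 122, 124, 124, 123, 123, 123, 123, 122, 122, 122, 122, 122, 123, 124, 125, 126, 126, 125, 125, 125, 125, 124, 123, 119, 100, 60, 21]
296 [94, 53, 26, 19, 20, 21, 21, 21, 21, 20, 21, 21, 24, 31, 53, 86, 105, 108, 108, 109, 110, 110, 110, 110, 110, 110, 110, 110, 109, 109, 109, 109, 106, 94, 82, 78, 82, 87, 92, 96, 98, 104, 108, 109, 111, 112, 112, 114, 117, 120, 120, 121, 123, 125, 125, 124, 124, 123, 124, 126, 127, 125]
```

View pics/w1c.png

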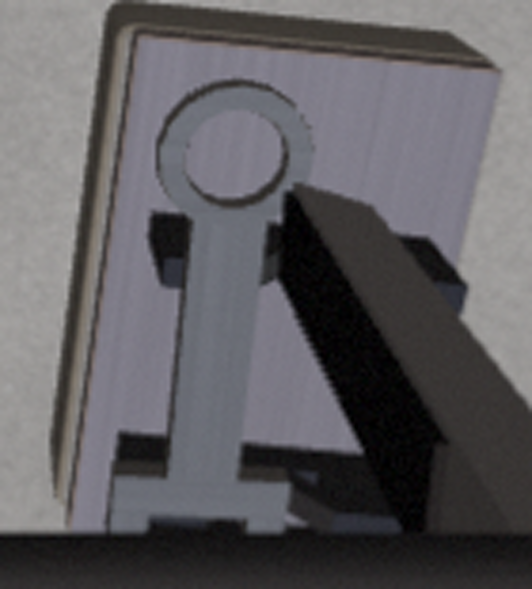

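The crop shows the spanner's hole centred at crop (237,152), with handle edges at (190→170) and (265→240) going down, and the jaw shoulders at y≈475. The near saddle is under the handle at y≈250, the far one at y≈450.

Run:
```python
from h import *
import json
i=json.load(open("pics/w1.json"))
L=[onz(i,p,.098) for p in((368.7,256),(367,280),(366,288))];Rr=[onz(i,p,.098) for p in((387.6,256),(384.8,280),(383.9,288))]
for a,b in zip(L,Rr):print(a[:2],b[:2],np.linalg.norm(a-b))
eye=onz(i,(382.3,220),.098);print("eye",eye)
mid=np.mean(L+Rr,0);ax=eye-mid;print("heading",np.degrees(np.arctan2(ax[1],ax[0])),np.linalg.norm(ax))
# housing corners/platform top edge (crop px)
c=lambda x,y:(320+x/3.8,180+y/3.8)
e=[onz(i,c(*p),.055) for p in((136,36),(499,70),(72,520))];print("platform corners",e,np.linalg.norm(e[0]-e[1]))
u=ax[:2]/np.linalg.norm(ax[:2]);jw=onz(i,c(200,480),.098)
print("jaw shoulder to eye",np.linalg.norm(jw-eye))
o=eye[:2]-.063*u;print("spanner origin",o,u)
s=r.observe();print(s["ee_pos"])
```

```text
[0.49147097 0.00795523] [0.51265267 0.00336632] 0.02167308509639705
[ 0.48425387 -0.02239465] [ 0.50469827 -0.0268176 ] 0.020917363633014455
[ 0.48126526 -0.03273486] [ 0.50199557 -0.03721774] 0.021209481201990368
eye [0.51360233 0.04824555 0.098     ]
heading 75.15932983335145 0.06850462581518221
platform corners [array([0.49390322, 0.07645086, 0.055     ]), array([0.60649018, 0.0402985 , 0.055     ]), array([ 0.43810157, -0.09871985,  0.055     ])] 0.11824895479596068
jaw shoulder to eye 0.11137737750559513
spanner origin [ 0.49746601 -0.01265288] [0.25613197 0.96664182]
[0.45463761 0.09250439 0.24382936]
```

```bash
python3 -m creep '[{"tx":-3.5,"ty":2,"tz":1,"spin":0.04,"hand":6},{"tx":-7,"ty":4,"tz":3,"spin":0.04,"hand":6},{"tx":-10,"ty":6,"tz":5,"spin":0.04,"hand":6},{"tx":-10.9,"ty":6.4,"tz":8,"spin":0.04,"hand":6},{"tx":-10.9,"ty":6.4,"tz":10,"spin":0.04,"hand":6},{"tx":-10.9,"ty":6.4,"tz":10,"spin":0.04,"hand":6},{"tx":-10.9,"ty":6.4,"tz":10,"spin":0.04,"hand":6}]'
python3 - <<'E'
from h import *
s=r.observe();print(totool(np.array([.4937,-.0272,.083])-s["ee_pos"]),np.degrees(np.arctan2(s["ee_rot"][1][0],s["ee_rot"][0][0])))
E
python3 snap.py w2; python3 -c "
import cv2;m=cv2.imread('pics/w2.png');cv2.imwrite('pics/w2c.png',cv2.resize(m[120:400,190:450],None,fx=2.1,fy=2.1))"
```

```text
t: 1.78
ee_pos: [0.4921, -0.018, 0.1432]
ee_rot: [[0.244, 0.97, -0.002], [0.97, -0.244, -0.001], [-0.001, -0.002, -1.0]]
force: [1.1, 0.6, -0.3]
finger_gap: 0.64
grip_force: 0.0
[-0.84  0.39  6.02] 75.90188506644034
```

View pics/w2c.png

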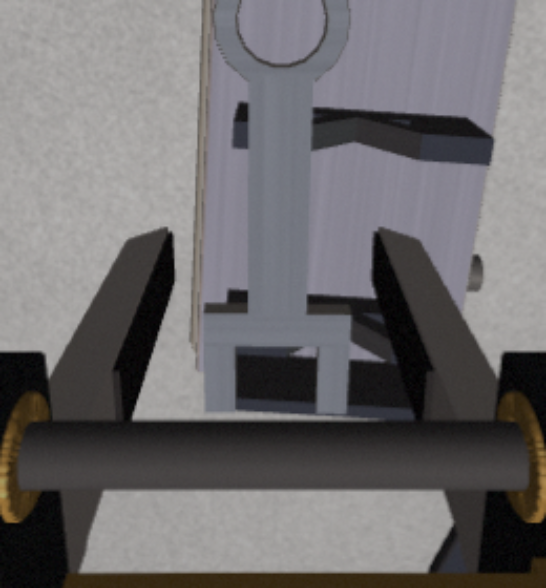

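The spanner lies centred between the open fingers (handle at crop x≈279, fingers at 173 and 378). I'm descending between the saddles and gripping.

```bash
python3 -m creep '[{"tx":-0.4,"ty":0.2,"tz":1.5,"spin":0,"hand":6},{"tx":-0.4,"ty":0.2,"tz":3,"spin":0,"hand":6},{"tx":-0.4,"ty":0.2,"tz":4.5,"spin":0,"hand":6},{"tx":-0.4,"ty":0.2,"tz":5.8,"spin":0,"hand":6},{"tx":-0.4,"ty":0.2,"tz":5.8,"spin":0,"hand":6},{"tx":-0.4,"ty":0.2,"tz":5.8,"spin":0,"hand":6}]'
python3 - <<'E'
from h import *
s=r.observe();print(totool(np.array([.4937,-.0272,.083])-s["ee_pos"]))
E
```

```text
t: 2.33
ee_pos: [0.494, -0.0219, 0.0866]
ee_rot: [[0.243, 0.97, 0.001], [0.97, -0.243, 0.0], [0.0, 0.001, -1.0]]
force: [-0.1, -0.1, 0.7]
finger_gap: 0.636
grip_force: 0.0
[-0.52  0.09  0.36]
```

```bash
python3 -m creep '[{"tx":-0.5,"ty":0.1,"tz":0.3,"spin":0,"hand":4},{"tx":-0.5,"ty":0.1,"tz":0.3,"spin":0,"hand":1.8},{"tx":-0.5,"ty":0.1,"tz":0.3,"spin":0,"hand":1.8},{"tx":-0.5,"ty":0.1,"tz":0.3,"spin":0,"hand":1.8},{"tx":-0.5,"ty":0.1,"tz":0.3,"spin":0,"hand":1.8},{"tx":-0.5,"ty":0.1,"tz":0.3,"spin":0,"hand":1.8},{"tx":-0.5,"ty":0.1,"tz":0.3,"spin":0,"hand":1.8},{"tx":-0.5,"ty":0.1,"tz":0.3,"spin":0,"hand":1.8}]' 40
```

```text
t: 3.0
ee_pos: [0.4933, -0.0275, 0.0826]
ee_rot: [[0.243, 0.97, 0.0], [0.97, -0.243, 0.0], [0.0, 0.0, -1.0]]
force: [-1.6, 1.5, 4.9]
finger_gap: 0.227
grip_force: 40.0
```

```bash
python3 -m creep '[{"tx":0,"ty":0,"tz":-0.5,"spin":0,"hand":1.8},{"tx":0,"ty":0,"tz":-2,"spin":0,"hand":1.8},{"tx":0,"ty":0,"tz":-5,"spin":0,"hand":1.8},{"tx":0,"ty":0,"tz":-9,"spin":0,"hand":1.8},{"tx":0,"ty":0,"tz":-13,"spin":0,"hand":1.8},{"tx":0,"ty":0,"tz":-17,"spin":0,"hand":1.8},{"tx":0,"ty":0,"tz":-19,"spin":0,"hand":1.8}]'
```

```text
t: 3.58
ee_pos: [0.4941, -0.0281, 0.277]
ee_rot: [[0.244, 0.97, 0.004], [0.97, -0.244, 0.001], [0.002, 0.004, -1.0]]
force: [0.2, 0.1, -1.0]
finger_gap: 0.225
grip_force: 40.0
```

```bash
python3 -m creep '[{"tx":-1,"ty":-0.3,"tz":-1,"spin":0.12,"hand":1.8},{"tx":-3,"ty":-0.8,"tz":-2,"spin":0.24,"hand":1.8},{"tx":-5,"ty":-1.3,"tz":-2,"spin":0.36,"hand":1.8},{"tx":-7,"ty":-1.8,"tz":-2,"spin":0.48,"hand":1.8},{"tx":-9,"ty":-2.3,"tz":-2,"spin":0.6,"hand":1.8},{"tx":-11,"ty":-2.8,"tz":-2,"spin":0.72,"hand":1.8},{"tx":-13,"ty":-3.3,"tz":-2,"spin":0.84,"hand":1.8},{"tx":-15,"ty":-3.9,"tz":-2,"spin":0.96,"hand":1.8},{"tx":-15.1,"ty":-3.9,"tz":-2,"spin":1.08,"hand":1.8},{"tx":-15.1,"ty":-3.9,"tz":-2,"spin":1.2,"hand":1.8},{"tx":-15.1,"ty":-3.9,"tz":-2,"spin":1.32,"hand":1.8},{"tx":-15.1,"ty":-3.9,"tz":-2,"spin":1.44,"hand":1.8}]' && python3 -m creep '[{"tx":0,"ty":0,"tz":0,"spin":0.12,"hand":1.8},{"tx":0,"ty":0,"tz":0,"spin":0.24,"hand":1.8},{"tx":0,"ty":0,"tz":0,"spin":0.36,"hand":1.8},{"tx":0,"ty":0,"tz":0,"spin":0.48,"hand":1.8},{"tx":0,"ty":0,"tz":0,"spin":0.5,"hand":1.8},{"tx":0,"ty":0,"tz":0,"spin":0.5,"hand":1.8}]' && python3 snap.py w3; python3 -c "
import cv2;m=cv2.imread('pics/w3.png');cv2.imwrite('pics/w3c.png',cv2.resize(m[0:330,130:530],None,fx=1.8,fy=1.8))"
```

```text
t: 4.58
ee_pos: [0.4183, -0.1647, 0.2926]
ee_rot: [[0.993, -0.121, -0.0], [-0.121, -0.993, 0.0], [-0.0, -0.0, -1.0]]
force: [0.0, -0.4, -1.2]
finger_gap: 0.223
grip_force: 40.0
t: 5.08
ee_pos: [0.4185, -0.1646, 0.2925]
ee_rot: [[0.818, -0.576, -0.0], [-0.576, -0.818, 0.0], [-0.0, 0.0, -1.0]]
force: [-0.1, 0.3, -1.7]
finger_gap: 0.232
grip_force: 40.0
```

View pics/w3c.png

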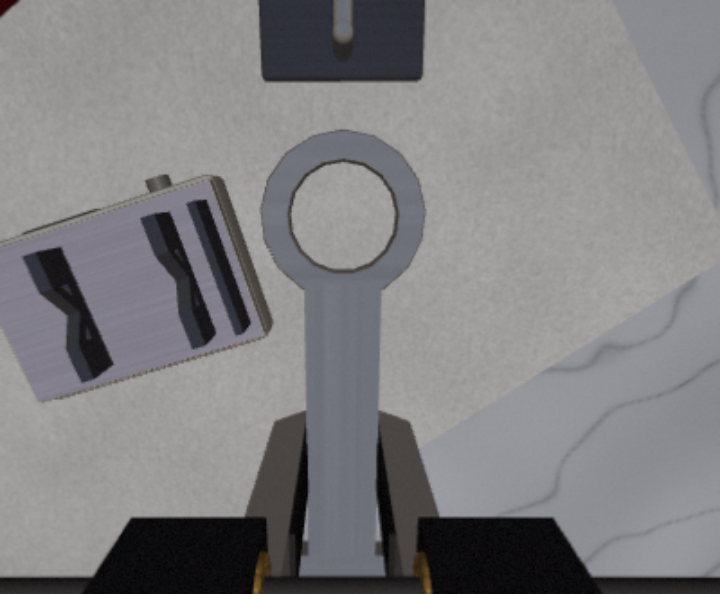

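The wrist view shows the spanner flat in the grip, hole centre at crop (342,216). The hook's upturned end is at about (342,35), well in line, and the mixer with both notched saddles and the stop plate is visible at the left.

Run:
```python
from h import *
import json
i=json.load(open("pics/w3.json"));c=lambda x,y:(130+x/1.8,y/1.8)
m=cv2.imread("pics/w3.png");g=cv2.cvtColor(m,6)
for y in range(0,36,2):print(y,g[y,308:334].tolist())
s=r.observe();R=np.array(s["ee_rot"]);p=np.array(s["ee_pos"]);print(p)
tip=onz(i,(320.2,18.3),.244);eye=onz(i,c(343.5,216),p[2]+.015)
print("tip",tip,"eye",eye,"eye-tcp tool",totool(eye-p),"need",totool(tip-eye))
e=[onz(i,c(*q),.012) for q in((262,78),(422,78))];print("base edge",e,np.degrees(np.arctan2(*(e[1]-e[0])[1::-1])))
# cradle platform corners and saddle/stop tops
for n,q,z in(("corner -x+y",(268,332),.055),("corner -x-y",(212,178),.055),("corner +x+y",(42,400),.055),
 ("stop top ends",(242,332),.088),("stop",(190,201),.088),("sadA+y",(205,345),.09),("sadA-y",(143,216),.09),("sadB+y",(85,381),.09),("sadB-y",(25,254),.09)):print(n,onz(i,c(*q),z)[:2])
```

```text
0 [49, 50, 49, 50, 48, 48, 41, 81, 97, 104, 105, 106, 107, 108, 108, 109, 105, 78, 53, 50, 49, 49, 49, 51, 51, 49]
2 [47, 49, 49, 48, 49, 50, 40, 77, 98, 106, 108, 107, 107, 107, 109, 110, 105, 77, 55, 46, 45, 48, 44, 47, 47, 49]
4 [48, 47, 47, 49, 51, 49, 47, 80, 98, 105, 107, 107, 108, 108, 110, 111, 103, 77, 54, 50, 50, 48, 50, 50, 47, 48]
6 [46, 48, 49, 47, 49, 50, 44, 78, 98, 104, 108, 107, 109, 111, 109, 111, 106, 75, 52, 47, 48, 51, 48, 46, 49, 49]
8 [49, 49, 48, 46, 47, 46, 46, 78, 99, 106, 107, 108, 109, 107, 110, 110, 104, 78, 50, 49, 48, 47, 47, 49, 44, 49]
10 [46, 46, 50, 48, 48, 49, 42, 76, 98, 107, 107, 100, 102, 101, 110, 112, 105, 77, 53, 46, 48, 49, 51, 51, 47, 49]
12 [50, 48, 49, 50, 51, 50, 44, 78, 95, 98, 109, 107, 107, 107, 106, 106, 96, 75, 53, 50, 50, 49, 50, 50, 46, 48]
14 [52, 52, 50, 48, 52, 51, 46, 79, 101, 109, 110, 111, 109, 109, 108, 109, 106, 79, 55, 48, 49, 49, 52, 47, 49, 48]
16 [51, 49, 47, 49, 48, 47, 54, 88, 103, 109, 110, 110, 110, 109, 107, 107, 107, 98, 56, 47, 46, 47, 47, 47, 49, 48]
18 [49, 49, 49, 51, 50, 49, 56, 83, 100, 105, 109, 109, 109, 
[... 843 characters left out ...]
 47, 51, 47, 51, 48, 48, 47, 47, 47, 50, 51, 48, 52, 51, 47, 48, 49, 50, 48, 49]
[ 0.41853829 -0.16454777  0.29249281]
tip [ 0.53137899 -0.24288438  0.244     ] eye [ 0.48190808 -0.2083819   0.30749281] eye-tcp tool [ 7.71 -0.05 -1.5 ] need [ 6.03 -0.02  6.35]
base edge [array([ 0.58717799, -0.20941064,  0.012     ]), array([ 0.51864307, -0.30676938,  0.012     ])] -125.14332784842851
corner -x+y [ 0.4351415  -0.10590985]
corner -x-y [ 0.54726338 -0.1416606 ]
corner +x+y [0.49384935 0.07413603]
stop top ends [ 0.44991259 -0.09946029]
stop [ 0.53957787 -0.1263871 ]
sadA+y [ 0.45766629 -0.07289018]
sadA-y [ 0.54971045 -0.09542438]
sadB+y [0.48629226 0.01443123]
sadB-y [ 0.5762119  -0.01447914]
```

```bash
python3 -m creep '[{"tx":2,"ty":0,"tz":0,"spin":0,"hand":1.8},{"tx":4.5,"ty":0,"tz":0,"spin":0,"hand":1.8},{"tx":6.2,"ty":0,"tz":0.5,"spin":0,"hand":1.8},{"tx":6.2,"ty":0,"tz":2,"spin":0,"hand":1.8},{"tx":6.2,"ty":0,"tz":4,"spin":0,"hand":1.8},{"tx":6.2,"ty":0,"tz":4,"spin":0,"hand":1.8},{"tx":6.2,"ty":0,"tz":4,"spin":0,"hand":1.8}]'; python3 snap.py w4
python3 - <<'E'
from h import *
import json
m=cv2.imread('pics/w4.png');cv2.imwrite('pics/w4c.png',cv2.resize(m[0:250,200:440],None,fx=2.3,fy=2.3))
i=json.load(open("pics/w4.json"));print(proj(i,(.533,-.244,.244)),r.observe()["ee_pos"])
E
```

```text
t: 5.72
ee_pos: [0.4689, -0.2002, 0.2523]
ee_rot: [[0.818, -0.575, -0.002], [-0.575, -0.818, -0.0], [-0.001, 0.001, -1.0]]
force: [0.6, -0.2, -1.4]
finger_gap: 0.225
grip_force: 40.0
[319.93687994 117.16181734] [ 0.46931221 -0.20036068  0.25310626]
```

View pics/w4c.png

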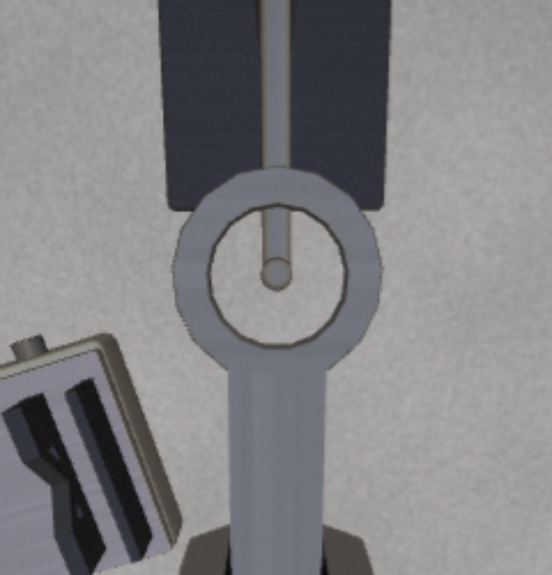

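The upturned end shows through the hole at crop (277,273), against a hole centre of (278,276), so it is centred. I'm lowering over it.

```bash
python3 -m creep '[{"tx":0,"ty":0,"tz":1,"spin":0,"hand":1.8},{"tx":0,"ty":0,"tz":2,"spin":0,"hand":1.8},{"tx":0,"ty":0,"tz":3,"spin":0,"hand":1.8},{"tx":0,"ty":0,"tz":3.8,"spin":0,"hand":1.8},{"tx":0,"ty":0,"tz":4,"spin":0,"hand":1.8},{"tx":0,"ty":0,"tz":4,"spin":0,"hand":1.8}]' 10; python3 -m creep '[{"tx":0.05,"ty":0,"tz":0.5,"spin":0,"hand":1.8},{"tx":0.1,"ty":0,"tz":1,"spin":0,"hand":1.8},{"tx":0.15,"ty":0,"tz":1.6,"spin":0,"hand":1.8},{"tx":0.3,"ty":0,"tz":2.3,"spin":0,"hand":1.8},{"tx":0.5,"ty":0,"tz":3,"spin":0,"hand":1.8},{"tx":0.8,"ty":0,"tz":3.7,"spin":0,"hand":1.8},{"tx":0.8,"ty":0,"tz":3.7,"spin":0,"hand":1.8}]'; python3 snap.py w5
python3 - <<'E'
from h import *
m=cv2.imread('pics/w5.png');s=get_image("scene")[:,:,::-1]
o=np.zeros((400,800,3),np.uint8);o[:,:400]=cv2.resize(m[0:260,190:450],(400,400));o[:,400:]=cv2.resize(s[150:250,170:270],(400,400),interpolation=2);cv2.imwrite('pics/w5c.png',o)
E
```

```text
t: 6.27
ee_pos: [0.469, -0.2002, 0.2118]
ee_rot: [[0.817, -0.577, -0.001], [-0.577, -0.817, -0.0], [-0.001, 0.001, -1.0]]
force: [-0.1, -0.9, -1.2]
finger_gap: 0.232
grip_force: 10.0
t: 6.85
ee_pos: [0.4757, -0.205, 0.1739]
ee_rot: [[0.817, -0.577, -0.002], [-0.577, -0.817, -0.0], [-0.001, 0.001, -1.0]]
force: [0.2, -0.3, -1.3]
finger_gap: 0.233
grip_force: 10.0
```

View pics/w5c.png

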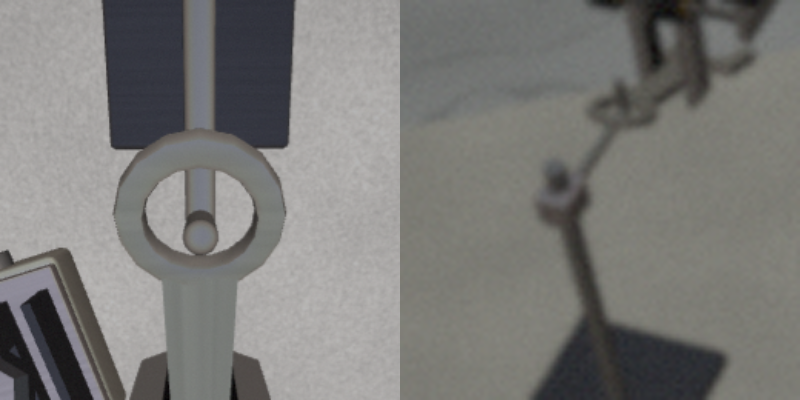

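Left panel: the ring tilts around the upturned end (end at (200,235), hole about (200,210)). The right panel from the scene camera shows the same, with the handle dipping. I'm continuing the arc.

```bash
python3 -m creep '[{"tx":0.4,"ty":0,"tz":0.8,"spin":0,"hand":1.8},{"tx":0.9,"ty":0,"tz":1.5,"spin":0,"hand":1.8},{"tx":1.4,"ty":0,"tz":2.1,"spin":0,"hand":1.8},{"tx":1.6,"ty":0,"tz":2.5,"spin":0,"hand":1.8},{"tx":1.6,"ty":0,"tz":2.5,"spin":0,"hand":1.8}]'; python3 -m creep '[{"tx":0,"ty":0,"tz":0,"spin":0,"hand":1.8},{"tx":0,"ty":0,"tz":0.5,"spin":0,"hand":1.8},{"tx":0,"ty":0,"tz":1,"spin":0,"hand":1.8},{"tx":0,"ty":0,"tz":1.5,"spin":0,"hand":1.8},{"tx":0,"ty":0,"tz":2,"spin":0,"hand":1.8},{"tx":0,"ty":0,"tz":2.4,"spin":0,"hand":1.8},{"tx":0,"ty":0,"tz":2.4,"spin":0,"hand":1.8}]' 3
python3 - <<'E'
from h import *
m=get_image("wrist")[:,:,::-1];s=get_image("scene")[:,:,::-1]
o=np.zeros((400,800,3),np.uint8);o[:,:400]=cv2.resize(m[0:260,190:450],(400,400));o[:,400:]=cv2.resize(s[150:250,170:270],(400,400),interpolation=2);cv2.imwrite('pics/w6c.png',o)
E
```

```text
t: 7.37
ee_pos: [0.489, -0.2146, 0.1495]
ee_rot: [[0.816, -0.577, -0.001], [-0.577, -0.816, -0.001], [-0.001, 0.001, -1.0]]
force: [-0.7, -0.4, -0.1]
finger_gap: 0.237
grip_force: 10.0
t: 7.95
ee_pos: [0.4887, -0.2141, 0.1257]
ee_rot: [[0.817, -0.577, -0.001], [-0.577, -0.817, -0.0], [-0.001, 0.0, -1.0]]
force: [1.5, -1.1, 0.0]
finger_gap: 0.232
grip_force: 3.0
```

```bash
python3 -m creep '[{"tx":0,"ty":0,"tz":0,"spin":0,"hand":9.4},{"tx":0,"ty":0,"tz":0,"spin":0,"hand":9.4},{"tx":0,"ty":0,"tz":0,"spin":0,"hand":9.4},{"tx":0,"ty":0,"tz":0,"spin":0,"hand":9.4},{"tx":-2,"ty":0,"tz":0,"spin":0,"hand":9.4},{"tx":-6,"ty":0,"tz":0,"spin":0,"hand":9.4},{"tx":-10,"ty":0,"tz":0,"spin":0,"hand":9.4},{"tx":-13,"ty":0,"tz":-4,"spin":0,"hand":9.4},{"tx":-13,"ty":0,"tz":-8,"spin":0,"hand":9.4},{"tx":-13,"ty":0,"tz":-10,"spin":0,"hand":9.4},{"tx":-13,"ty":0,"tz":-10,"spin":0,"hand":9.4}]'; python3 snap.py w7
python3 - <<'E'
from h import *
import json
i=json.load(open("pics/w7.json"));m=cv2.imread("pics/w7.png");a=cv2.imread("pics/w3.png")
print(r.observe()["ee_pos"])
u=np.array([.817,-.577,0]);v=np.array([.577,.817,0]);tip=np.array([.533,-.244,.244])
# sample along the expected spanner outline: hanging, centre line and sides, eye top at bar
for n,P in(("tip",tip),("eye top",tip+.012*u+[0,0,-.02]),("jaw",tip+.012*u+[0,0,-.19]),("mid",tip+.012*u+[0,0,-.1])):print(n,proj(i,P))
k=[]
for z in(.229,.214,.199,.184,.169,.149,.129,.109,.089,.069,.059):
    x,y=proj(i,tip*[1,1,0]+.012*u+[0,0,z]).round().astype(int);print(z,(x,y),[int(m[y,x+d].mean()) for d in range(-40,41,4)] if 0<=y<400 else "")
sc=get_image("scene");sd=get_image("side")
cv2.imwrite("pics/sc7.png",sc[:,:,::-1]);cv2.imwrite("pics/sd7.png",sd[:,:,::-1])
E
```

```text
t: 8.97
ee_pos: [0.3845, -0.1393, 0.2312]
ee_rot: [[0.817, -0.577, 0.008], [-0.577, -0.817, 0.002], [0.005, -0.006, -1.0]]
force: [0.4, -0.7, -0.2]
finger_gap: 0.977
grip_force: 0.0
[ 0.38406181 -0.13882041  0.22888919]
tip [ 322.44842838 -146.3092602 ]
eye top [ 322.41607006 -145.42736321]
jaw [321.98073256  -9.21862855]
mid [322.12849875 -55.68393127]
0.229 (np.int64(322), np.int64(-154)) 
0.214 (np.int64(322), np.int64(-129)) 
0.199 (np.int64(322), np.int64(-108)) 
0.184 (np.int64(322), np.int64(-91)) 
0.169 (np.int64(322), np.int64(-76)) 
0.149 (np.int64(322), np.int64(-59)) 
0.129 (np.int64(322), np.int64(-46)) 
0.109 (np.int64(322), np.int64(-34)) 
0.089 (np.int64(322), np.int64(-24)) 
0.069 (np.int64(322), np.int64(-15)) 
0.059 (np.int64(322), np.int64(-11))
```

Run:
```python
from h import *
u=np.array([.817,-.577,0]);v=np.array([.577,.817,0]);b=np.array([.533,-.244,0])
for n,f0,f1 in(("scene","scene0","sc7"),("side","side0","sd7")):
    i=camera_info(n);A=cv2.imread(f"pics/{f0}.png").astype(int);B=cv2.imread(f"pics/{f1}.png").astype(int)
    M=(np.abs(A-B).max(2)>18).astype(np.uint8)
    for off in(.006,.012,.03,.06):
        P=lambda y,z:proj(i,b+off*u+y*v+[0,0,z])
        poly=np.array([P(-.023,.227),P(.023,.227),P(.023,.19),P(.011,.18),P(.011,.09),P(.028,.08),P(.028,.052),P(-.028,.052),P(-.028,.08),P(-.011,.09),P(-.011,.18),P(-.023,.19)]).round().astype(np.int32)
        E=np.zeros_like(M);cv2.fillPoly(E,[poly],1);print(n,off,"area",E.sum(),"diff in",(E&M).sum())
    x0,y0=poly.min(0)-25;x1,y1=poly.max(0)+25
    for y in range(y0,y1,2):print(y,"".join(".#"[M[y,x]] if not E[y,x] else "oX"[M[y,x]] for x in range(x0,x1)))
```

```text
scene 0.006 area 536 diff in 183
scene 0.012 area 535 diff in 231
scene 0.03 area 533 diff in 319
scene 0.06 area 529 diff in 221
163 ...............................................................................
165 ...............................................................................
167 ...............................................................................
169 ...............................................................................
171 ...............................................................................
173 ...............................................................................
175 ...............................................................................
177 ......................................######...................................
179 .....................................#####.....###.............................
181 ....................................####.......#####...........................
183 ....................................####........####...........................
185 ....................................####..
[... 6051 characters left out ...]
..............................
304 .....#..#..#.................................................#
306 ..#..#.....##.................................................
308 ....#..##.....................................................
310 .....##..#...#................................................
312 ....#.#.............................................#...#.....
314 ..##....#...##.................................#........#.....
316 ..........##..............#.............#.........#........#..
318 ...#.#.#.##...#............#........#......#...##......#..#..#
320 #.#.##.....#...#.........##.#..#.#...##.....#.#.#............#
322 ##...................##.......#..#...#...........#...#........
```

The differences show the spanner hanging on the hook: ring around the bar at scene (212,180), handle and jaw straight below to row 235. Now to the bottle.

```bash
python3 -m creep '[{"tx":-2,"ty":-3.5,"tz":-1,"spin":-0.12,"hand":9.4},{"tx":-4,"ty":-7,"tz":-2,"spin":-0.24,"hand":9.4},{"tx":-6,"ty":-10.5,"tz":-2,"spin":-0.36,"hand":9.4},{"tx":-8,"ty":-14,"tz":-2,"spin":-0.48,"hand":9.4},{"tx":-10,"ty":-17.5,"tz":-2,"spin":-0.6,"hand":9.4},{"tx":-12,"ty":-21,"tz":-2,"spin":-0.72,"hand":9.4},{"tx":-14,"ty":-24.5,"tz":-2,"spin":-0.84,"hand":9.4},{"tx":-16,"ty":-28,"tz":-2,"spin":-0.96,"hand":9.4},{"tx":-17,"ty":-31.5,"tz":-2,"spin":-1.08,"hand":9.4},{"tx":-17,"ty":-33.2,"tz":-2,"spin":-1.2,"hand":9.4},{"tx":-17,"ty":-33.2,"tz":-2,"spin":-1.32,"hand":9.4},{"tx":-17,"ty":-33.2,"tz":-2,"spin":-1.44,"hand":9.4}]' && python3 -m creep '[{"tx":0,"ty":0,"tz":0,"spin":-0.12,"hand":9.4},{"tx":0,"ty":0,"tz":0,"spin":-0.24,"hand":9.4},{"tx":0,"ty":0,"tz":0,"spin":-0.36,"hand":9.4},{"tx":0,"ty":0,"tz":0,"spin":-0.43,"hand":9.4},{"tx":0,"ty":0,"tz":0,"spin":-0.43,"hand":9.4}]' && python3 snap.py w8
python3 - <<'E'
from h import *
import json
i=json.load(open("pics/w8.json"));m=cv2.imread("pics/w8.png");h=cv2.cvtColor(m,40)
M=cv2.inRange(h,(100,120,30),(125,255,255));n,l,st,c=cv2.connectedComponentsWithStats(M)
p=np.array(r.observe()["ee_pos"]);print(p)
for k in range(1,n):
    if st[k,4]>60:
        q=onz(i,c[k],.165);print(st[k].tolist(),c[k].round(1),q,totool(q-p))
E
```

```text
t: 10.12
ee_pos: [0.4353, 0.2305, 0.2441]
ee_rot: [[0.674, 0.739, -0.003], [0.739, -0.674, -0.003], [-0.004, -0.0, -1.0]]
force: [-1.5, -0.2, -0.0]
finger_gap: 1.002
grip_force: 0.0
t: 10.53
ee_pos: [0.4353, 0.2295, 0.2446]
ee_rot: [[0.308, 0.951, -0.002], [0.951, -0.308, -0.002], [-0.003, -0.002, -1.0]]
force: [-0.7, -0.4, -0.4]
finger_gap: 0.999
grip_force: 0.0
[0.43532301 0.229549   0.24489319]
[504, 8, 135, 157, 14029] [571.7  85.2] [0.65061138 0.26334632 0.165     ] [ 9.96 19.4   7.94]
[416, 30, 50, 49, 1865] [441.1  54.6] [0.56011224 0.31579898 0.165     ] [12.11  9.17  7.95]
[632, 30, 8, 20, 104] [636.1  39.9] [0.69735163 0.28074717 0.165     ] [13.08 23.3   7.93]
[301, 92, 39, 41, 1243] [320.1 111.9] [0.46098996 0.30443844 0.165     ] [7.93 0.11 7.97]
```

```bash
python3 -m creep '[{"tx":4,"ty":0.1,"tz":0,"spin":0,"hand":9.4},{"tx":8,"ty":0.1,"tz":0,"spin":0,"hand":9.4},{"tx":8,"ty":0.1,"tz":3,"spin":0,"hand":9.4},{"tx":8,"ty":0.1,"tz":7,"spin":0,"hand":9.4},{"tx":8,"ty":0.1,"tz":11,"spin":0,"hand":9.4},{"tx":8,"ty":0.1,"tz":14,"spin":0,"hand":9.4},{"tx":8,"ty":0.1,"tz":15,"spin":0,"hand":7},{"tx":8,"ty":0.1,"tz":15,"spin":0,"hand":4},{"tx":8,"ty":0.1,"tz":15,"spin":0,"hand":4},{"tx":8,"ty":0.1,"tz":15,"spin":0,"hand":4},{"tx":8,"ty":0.1,"tz":15,"spin":0,"hand":4},{"tx":8,"ty":0.1,"tz":15,"spin":0,"hand":4}]' 20
```

```text
t: 11.58
ee_pos: [0.4619, 0.3064, 0.0978]
ee_rot: [[0.311, 0.95, 0.002], [0.95, -0.311, 0.002], [0.002, 0.001, -1.0]]
force: [1.1, -0.2, -0.7]
finger_gap: 0.61
grip_force: 0.0
```

```bash
python3 -m creep '[{"tx":0,"ty":0,"tz":0,"spin":0,"hand":4},{"tx":0,"ty":0,"tz":0,"spin":0,"hand":4},{"tx":0,"ty":0,"tz":0,"spin":0,"hand":4},{"tx":0,"ty":0,"tz":0,"spin":0,"hand":4},{"tx":0,"ty":0,"tz":0,"spin":0,"hand":4}]' 20
```

```text
t: 12.0
ee_pos: [0.4615, 0.3061, 0.0969]
ee_rot: [[0.311, 0.95, 0.0], [0.95, -0.311, 0.001], [0.001, 0.0, -1.0]]
force: [-0.6, 0.1, 6.6]
finger_gap: 0.465
grip_force: 20.0
```

```bash
python3 -m creep '[{"tx":0,"ty":0,"tz":-1,"spin":0,"hand":4},{"tx":0,"ty":0,"tz":-3,"spin":0,"hand":4},{"tx":-2,"ty":-0.6,"tz":-3,"spin":0,"hand":4},{"tx":-5,"ty":-1.5,"tz":-3,"spin":0,"hand":4},{"tx":-8,"ty":-2.5,"tz":-3,"spin":0,"hand":4},{"tx":-10,"ty":-3.1,"tz":-3,"spin":0,"hand":4},{"tx":-10,"ty":-3.1,"tz":-3,"spin":0,"hand":4},{"tx":-10,"ty":-3.1,"tz":-2,"spin":0,"hand":4},{"tx":-10,"ty":-3.1,"tz":-1,"spin":0,"hand":4},{"tx":-10,"ty":-3.1,"tz":-0.3,"spin":0,"hand":4},{"tx":-10,"ty":-3.1,"tz":0,"spin":0,"hand":4},{"tx":-10,"ty":-3.1,"tz":0,"spin":0,"hand":4}]' 20
```

```text
t: 13.0
ee_pos: [0.4006, 0.2209, 0.0953]
ee_rot: [[0.31, 0.951, -0.001], [0.951, -0.31, -0.001], [-0.001, -0.001, -1.0]]
force: [-1.0, 0.3, -1.7]
finger_gap: 0.465
grip_force: 20.0
```

```bash
python3 -m creep '[{"tx":0,"ty":0,"tz":0.1,"spin":0,"hand":4},{"tx":0,"ty":0,"tz":0.1,"spin":0,"hand":4},{"tx":0.5,"ty":0,"tz":0,"spin":0,"hand":4},{"tx":1,"ty":0,"tz":-0.05,"spin":0,"hand":4},{"tx":1.5,"ty":0,"tz":-0.1,"spin":0,"hand":4},{"tx":1.9,"ty":0,"tz":-0.15,"spin":0,"hand":4},{"tx":2.5,"ty":0,"tz":-0.12,"spin":0,"hand":4},{"tx":3.2,"ty":0,"tz":-0.08,"spin":0,"hand":4},{"tx":3.8,"ty":0,"tz":0,"spin":0,"hand":4},{"tx":3.8,"ty":0,"tz":0,"spin":0,"hand":4}]' 5; python3 snap.py w9
cat > cap.py <<'E'
import sys,json
from h import *
n=sys.argv[1];i=json.load(open(f"pics/{n}.json"));m=cv2.imread(f"pics/{n}.png");h=cv2.cvtColor(m,40)
M=cv2.inRange(h,(100,120,30),(125,255,255));k,l,st,c=cv2.connectedComponentsWithStats(M)
p=np.array(r.observe()["ee_pos"]);R=np.array(r.observe()["ee_rot"])
for j in range(1,k):
    if st[j,4]>60 and 240<c[j][0]<400:print("cap blob",st[j].tolist(),c[j].round(1))
# predicted cap-centre pixel (h=153) for tilt angles, pivot at grasp point
g=p-.011*R[:,2]
for f in range(0,91,10):
    a=np.radians(f);print(f,proj(i,g+.047*(np.sin(a)*R[:,0]-np.cos(a)*R[:,2])).round(0),end=" ")
E
python3 cap.py w9
```

```text
t: 13.83
ee_pos: [0.4128, 0.2579, 0.0962]
ee_rot: [[0.31, 0.951, 0.0], [0.951, -0.31, 0.0], [0.0, 0.0, -1.0]]
force: [-1.0, 0.6, -2.0]
finger_gap: 0.465
grip_force: 5.0
cap blob [283, 270, 75, 51, 3046] [320.  298.4]
cap blob [292, 353, 57, 12, 463] [320.  357.1]
0 [317. 308.] 10 [317. 291.] 20 [317. 272.] 30 [317. 253.] 40 [317. 234.] 50 [317. 217.] 60 [317. 203.] 70 [317. 192.] 80 [317. 184.] 90 [318. 179.]
```

The cap blob (rows 270–365) fits no tilt and the force shows the full weight hanging, so the foot is not down yet. I'm lowering until contact.

```bash
python3 -m creep '[{"tx":0,"ty":0,"tz":0.1,"spin":0,"hand":4},{"tx":0,"ty":0,"tz":0.2,"spin":0,"hand":4},{"tx":0,"ty":0,"tz":0.3,"spin":0,"hand":4},{"tx":0,"ty":0,"tz":0.3,"spin":0,"hand":4}]' 15; python3 -m creep '[{"tx":0,"ty":0,"tz":0.1,"spin":0,"hand":4},{"tx":0,"ty":0,"tz":0.2,"spin":0,"hand":4},{"tx":0,"ty":0,"tz":0.3,"spin":0,"hand":4},{"tx":0,"ty":0,"tz":0.3,"spin":0,"hand":4}]'
```

```text
t: 14.22
ee_pos: [0.4127, 0.2568, 0.0941]
ee_rot: [[0.311, 0.95, 0.0], [0.95, -0.311, 0.001], [0.001, 0.0, -1.0]]
force: [-3.8, -0.1, 12.5]
finger_gap: 0.461
grip_force: 15.0
t: 14.55
ee_pos: [0.4129, 0.2573, 0.0914]
ee_rot: [[0.311, 0.95, 0.001], [0.95, -0.311, 0.002], [0.002, 0.0, -1.0]]
force: [-4.2, 0.9, 18.0]
finger_gap: 0.467
grip_force: 15.0
```

```bash
python3 -m creep '[{"tx":0.3,"ty":0,"tz":0,"spin":0,"hand":4},{"tx":0.8,"ty":0,"tz":-0.1,"spin":0,"hand":4},{"tx":1.3,"ty":0,"tz":-0.15,"spin":0,"hand":4},{"tx":1.8,"ty":0,"tz":-0.2,"spin":0,"hand":4},{"tx":2.4,"ty":0,"tz":-0.2,"spin":0,"hand":4},{"tx":3,"ty":0,"tz":-0.15,"spin":0,"hand":4},{"tx":3.6,"ty":0,"tz":-0.1,"spin":0,"hand":4},{"tx":3.6,"ty":0,"tz":-0.1,"spin":0,"hand":4}]' 6; python3 snap.py w10;python3 cap.py w10
```

```text
t: 15.22
ee_pos: [0.424, 0.292, 0.0913]
ee_rot: [[0.31, 0.951, 0.0], [0.951, -0.31, 0.0], [0.0, 0.0, -1.0]]
force: [-0.8, 0.6, -0.7]
finger_gap: 0.47
grip_force: 6.0
cap blob [283, 274, 75, 47, 2795] [319.7 300.3]
cap blob [285, 353, 70, 19, 978] [319.6 360.4]
0 [317. 308.] 10 [317. 291.] 20 [317. 272.] 30 [317. 252.] 40 [317. 234.] 50 [317. 217.] 60 [317. 203.] 70 [317. 192.] 80 [318. 183.] 90 [318. 179.]
```

The foot slid instead of pivoting because the bench grips too little. I'll tip the bottle against the edge of the fixed mixer housing on the robot side instead. With a firm grip I lift it, carry it there and turn.

```bash
python3 -m creep '[{"tx":0,"ty":0,"tz":0,"spin":0,"hand":3.9},{"tx":0,"ty":0,"tz":0,"spin":0,"hand":3.9},{"tx":0,"ty":0,"tz":-1,"spin":0,"hand":3.9},{"tx":0,"ty":0,"tz":-3,"spin":0,"hand":3.9}]' 40; python3 -m creep '[{"tx":-2,"ty":0.8,"tz":0,"spin":0.12,"hand":3.9},{"tx":-4.5,"ty":1.6,"tz":0,"spin":0.24,"hand":3.9},{"tx":-7,"ty":2.4,"tz":0,"spin":0.36,"hand":3.9},{"tx":-9.5,"ty":3.2,"tz":0,"spin":0.48,"hand":3.9},{"tx":-12,"ty":4,"tz":0,"spin":0.6,"hand":3.9},{"tx":-14.5,"ty":4.8,"tz":0,"spin":0.72,"hand":3.9},{"tx":-17,"ty":5.6,"tz":0,"spin":0.84,"hand":3.9},{"tx":-19.5,"ty":6.4,"tz":0,"spin":0.96,"hand":3.9},{"tx":-22,"ty":7.3,"tz":0,"spin":1.08,"hand":3.9},{"tx":-24.5,"ty":8.2,"tz":0,"spin":1.2,"hand":3.9},{"tx":-27,"ty":9,"tz":0,"spin":1.32,"hand":3.9},{"tx":-28.9,"ty":9.8,"tz":0,"spin":1.44,"hand":3.9}]'; python3 -m creep '[{"tx":0,"ty":0,"tz":0,"spin":0.12,"hand":3.9},{"tx":0,"ty":0,"tz":0,"spin":0.13,"hand":3.9},{"tx":0,"ty":0,"tz":0,"spin":0.13,"hand":3.9}]'; python3 snap.py w11;python3 cap.py w11
```

```text
t: 15.6
ee_pos: [0.4228, 0.2897, 0.1206]
ee_rot: [[0.311, 0.95, -0.003], [0.95, -0.311, -0.003], [-0.003, -0.002, -1.0]]
force: [-0.3, -0.4, -1.4]
finger_gap: 0.463
grip_force: 40.0
t: 16.6
ee_pos: [0.4267, -0.0162, 0.1221]
ee_rot: [[0.982, -0.191, 0.0], [-0.191, -0.982, 0.001], [0.0, -0.001, -1.0]]
force: [0.6, 0.1, -1.3]
finger_gap: 0.464
grip_force: 40.0
t: 16.85
ee_pos: [0.4271, -0.0141, 0.1218]
ee_rot: [[0.952, -0.307, 0.0], [-0.307, -0.952, 0.0], [-0.0, -0.0, -1.0]]
force: [-0.5, 0.4, -2.0]
finger_gap: 0.459
grip_force: 40.0
cap blob [283, 274, 75, 47, 2793] [319.8 300.4]
cap blob [285, 353, 70, 19, 982] [319.6 360.4]
0 [321. 307.] 10 [321. 290.] 20 [321. 271.] 30 [321. 252.] 40 [321. 233.] 50 [321. 216.] 60 [321. 202.] 70 [321. 191.] 80 [321. 183.] 90 [321. 178.]
```

```bash
python3 -m creep '[{"tx":0.8,"ty":0,"tz":0,"spin":0,"hand":3.9},{"tx":1.5,"ty":0,"tz":-0.1,"spin":0,"hand":3.9},{"tx":2.2,"ty":0,"tz":-0.2,"spin":0,"hand":3.9},{"tx":3,"ty":0,"tz":-0.3,"spin":0,"hand":3.9},{"tx":3.8,"ty":0,"tz":-0.3,"spin":0,"hand":3.9},{"tx":4.5,"ty":0,"tz":-0.1,"spin":0,"hand":3.9},{"tx":5.2,"ty":0,"tz":0,"spin":0,"hand":3.9},{"tx":5.2,"ty":0,"tz":0,"spin":0,"hand":3.9}]' 20; python3 snap.py w12;python3 cap.py w12
```

```text
t: 17.57
ee_pos: [0.4777, -0.0311, 0.1211]
ee_rot: [[0.951, -0.31, 0.0], [-0.31, -0.951, -0.001], [0.0, 0.001, -1.0]]
force: [-0.8, 0.6, -1.2]
finger_gap: 0.464
grip_force: 20.0
cap blob [280, 257, 81, 64, 4197] [320.  292.9]
0 [322. 309.] 10 [322. 291.] 20 [322. 272.] 30 [322. 253.] 40 [322. 234.] 50 [322. 218.] 60 [322. 203.] 70 [322. 192.] 80 [322. 184.] 90 [322. 179.]
```

The cap has started to tilt (blob now rows 257–321, nothing below the bar). I'm continuing the arc.

```bash
cat > tilt.py <<'E'
import sys,json
from h import *
n=sys.argv[1];hg=float(sys.argv[2]);i=json.load(open(f"pics/{n}.json"));m=cv2.imread(f"pics/{n}.png");M=cv2.inRange(cv2.cvtColor(m,40),(100,120,30),(125,255,255))
k,l,st,c=cv2.connectedComponentsWithStats(M)
for j in range(1,k):
    if st[j,4]>60 and 240<c[j][0]<400:print("cap blob",st[j].tolist(),c[j].round(1))
s=r.observe();R=np.array(s["ee_rot"]);g=np.array(s["ee_pos"])-.011*R[:,2];X,Y,Z=R.T
for f in range(0,101,10):
    a=np.radians(f);A=np.sin(a)*X-np.cos(a)*Z;B=np.cos(a)*X+np.sin(a)*Z
    P=np.array([proj(i,g+(h-hg)*A+.016*(np.cos(t)*B+np.sin(t)*Y)) for h in(.141,.165) for t in np.linspace(0,6.28,24)])
    print(f,"rows",P[:,1].min().round(),P[:,1].max().round(),"width",np.ptp(P[:,0]).round(),end="; ")
E
python3 -m creep '[{"tx":0.6,"ty":0,"tz":0.1,"spin":0,"hand":3.9},{"tx":1.2,"ty":0,"tz":0.3,"spin":0,"hand":3.9},{"tx":1.8,"ty":0,"tz":0.6,"spin":0,"hand":3.9},{"tx":2.4,"ty":0,"tz":1,"spin":0,"hand":3.9},{"tx":3,"ty":0,"tz":1.4,"spin":0,"hand":3.9},{"tx":3.6,"ty":0,"tz":1.9,"spin":0,"hand":3.9},{"tx":3.6,"ty":0,"tz":1.9,"spin":0,"hand":3.9}]' 20; python3 snap.py w13;python3 tilt.py w13 .102
```

```text
t: 18.2
ee_pos: [0.5114, -0.0421, 0.1014]
ee_rot: [[0.951, -0.31, -0.001], [-0.31, -0.951, -0.001], [-0.0, 0.001, -1.0]]
force: [-0.4, -0.5, -1.6]
finger_gap: 0.455
grip_force: 20.0
cap blob [280, 221, 79, 86, 5185] [319.5 262.4]
0 rows 266.0 368.0 width 83.0; 10 rows 250.0 348.0 width 84.0; 20 rows 234.0 323.0 width 85.0; 30 rows 210.0 294.0 width 83.0; 40 rows 186.0 274.0 width 81.0; 50 rows 168.0 257.0 width 78.0; 60 rows 155.0 241.0 width 74.0; 70 rows 147.0 226.0 width 70.0; 80 rows 144.0 212.0 width 65.0; 90 rows 145.0 202.0 width 61.0; 100 rows 147.0 194.0 width 57.0;
```

```bash
sed -i 's/^for f in range.*/for f in range(0,101,10) if len(sys.argv)<4 else []:/' tilt.py
cat >> tilt.py <<'E'
if len(sys.argv)>3:
    w=list(map(float,sys.argv[3:6]));o=[]
    for f in range(-10,101,3):
        for q in np.arange(.06,.14,.003):
            a=np.radians(f);A=np.sin(a)*X-np.cos(a)*Z;B=np.cos(a)*X+np.sin(a)*Z
            P=np.array([proj(i,g+(h-q)*A+.016*(np.cos(t)*B+np.sin(t)*Y)) for h in(.141,.165) for t in np.linspace(0,6.28,24)])
            v=np.array([P[:,1].min(),P[:,1].max(),np.ptp(P[:,0])]);o.append((np.abs(v-w).sum(),f,round(q,3),v.round()))
    for e in sorted(o,key=lambda e:e[0])[:5]:print(e)
E
python3 tilt.py w13 .102 221 307 79
python3 - <<'E'
import cv2,numpy as np
m=cv2.imread("pics/w13.png")
# vertical profile down the bottle centre line
print([m[y,320].tolist() for y in range(200,400,6)])
E
```

```text
cap blob [280, 221, 79, 86, 5185] [319.5 262.4]
(np.float64(5.443738745896411), 26, np.float64(0.105), array([221., 305.,  82.]))
(np.float64(5.495276370686639), 26, np.float64(0.108), array([222., 303.,  80.]))
(np.float64(6.669516108298808), 26, np.float64(0.102), array([220., 306.,  84.]))
(np.float64(7.315291503974862), 26, np.float64(0.111), array([222., 302.,  78.]))
(np.float64(9.189782696168038), 26, np.float64(0.099), array([220., 308.,  86.]))
[[153, 140, 142], [151, 138, 142], [151, 138, 141], [156, 141, 145], [120, 61, 27], [117, 57, 21], [121, 60, 24], [119, 58, 24], [120, 60, 24], [121, 60, 25], [121, 59, 22], [125, 62, 29], [122, 60, 24], [122, 59, 23], [124, 60, 24], [127, 63, 27], [100, 47, 16], [99, 48, 20], [156, 167, 185], [158, 168, 185], [75, 79, 86], [42, 42, 44], [59, 57, 60], [72, 71, 75], [74, 74, 76], [69, 70, 73], [169, 169, 172], [174, 176, 179], [167, 168, 170], [167, 168, 170], [159, 162, 163], [161, 162, 164], [125, 134, 140], [29, 55, 73]]
```

Run:
```python
from h import *
w=cv2.imread("pics/w13.png")[100:400,170:470];s=get_image("scene")[:,:,::-1];d=get_image("side")[:,:,::-1]
cv2.imwrite("pics/sc13.png",s);cv2.imwrite("pics/sd13.png",d)
o=np.zeros((600,800,3),np.uint8);f=lambda m,a,b:cv2.resize(m,(a,b),interpolation=2)
o[:400,:400]=f(s[140:240,250:350],400,400);o[:400,400:]=f(d[180:300,250:370],400,400);o[400:,:200]=f(w,200,200);o[400:,200:500]=f(s[150:250,170:320],300,200);o[400:,500:]=f(d[230:330,340:490],300,200)
cv2.imwrite("pics/v10.png",o)
```

```text
(no output)
```

View pics/v10.png

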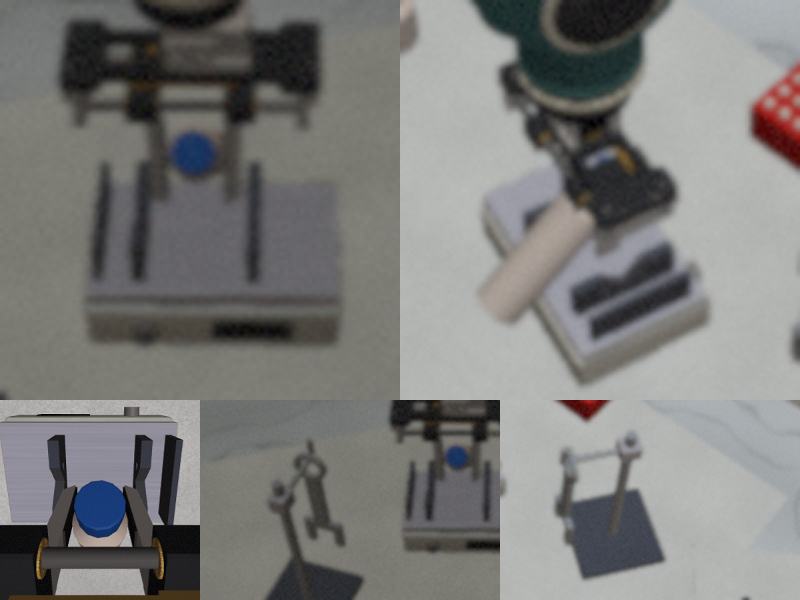

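The side camera (top right) shows the bottle clearly tilted, with its foot sticking out over the housing at about (495,300) in the panel. The cap points to the scene camera at panel (193,153). The bottom panels show the spanner hanging freely from the hook. I'll compute the true tilt by intersecting rays with the tilt plane.

Run:
```python
from h import *
s=r.observe();R=np.array(s["ee_rot"]);X,Y,Z=R.T;g=np.array(s["ee_pos"])-.011*Z
def pl(i,p):
    o,d=ray(i,p);q=o+d*((g-o)@Y)/(d@Y)-g;return (np.array([q@X,-q@Z])*1000).round(1)
S=camera_info("scene");D=camera_info("side")
d=cv2.imread("pics/sd13.png");c=cv2.imread("pics/sc13.png")
for p in((278,270),(279.5,271),(302,241)):print("side",p,pl(D,p))
M=cv2.inRange(cv2.cvtColor(c,40),(100,120,30),(125,255,255))[140:240,250:350];m=cv2.moments(M);p=(250+m["m10"]/m["m00"],140+m["m01"]/m["m00"]);print("scene cap",p,m["m00"]/255,pl(S,p))
b=d[225:290,262:318].astype(int);k=(b[:,:,2]-b[:,:,0]>18)
for j in range(0,65,2):print(225+j,"".join(".#"[v] for v in k[j]))
```

```text
side (278, 270) [-95.9 -56.9]
side (279.5, 271) [-92.  -65.2]
side (302, 241) [-15.7  26.1]
scene cap (297.8732394366197, 177.95774647887325) 71.0 [-6.8 15.1]Traceback (most recent call last):
  File "<stdin>", line 10, in <module>
  File "<stdin>", line 10, in <genexpr>
TypeError: string indices must be integers, not 'numpy.bool'
```

Run:
```python
from h import *
s=r.observe();R=np.array(s["ee_rot"]);X,Y,Z=R.T;g=np.array(s["ee_pos"])-.011*Z
D=camera_info("side");d=cv2.imread("pics/sd13.png");b=cv2.GaussianBlur(d,(3,3),0)[225:290,262:322].astype(int);k=(b[:,:,2]-b[:,:,0]>14)
for j in range(0,65,2):print(225+j,"".join(".#"[int(v)] for v in k[j]))
print("grip px",proj(D,g))
for f in(26,40,57):
    a=np.radians(f);A=np.sin(a)*X-np.cos(a)*Z
    for q in(.1,.11,.12):print(f,q,"foot",proj(D,g-q*A).round(1),"shoulder",proj(D,g+(.122-q)*A).round(1))
i=camera_info("wrist");print("fingertips px",[proj(i,g+.019*Z+y*Y).round() for y in(-.022,.022)],"grip",proj(i,g).round(),"platform edge",proj(i,(.462,-.0255,.055)))
```

```text
225 ....................................................#####...
227 .....................................................#####..
229 ......................................................#####.
231 ........................................................###.
233 ............................................................
235 ............................................................
237 ............................................................
239 .........................................####...............
241 ...................................###...###................
243 .................................##########.................
245 ................................#############...............
247 .............................################...............
249 ............................###############.................
251 ..........................#################.................
253 .........................###############....................
255 .......................################.....................
257 ....................################....................
[... 943 characters left out ...]
....................................
289 ............................................................
grip px [307.48090076 244.20385348]
26 0.1 foot [295.2 268.5] shoulder [310.3 238.6]
26 0.11 foot [294.  270.9] shoulder [309.  241.1]
26 0.12 foot [292.9 273.2] shoulder [307.7 243.7]
40 0.1 foot [288.6 269. ] shoulder [311.8 238.5]
40 0.11 foot [286.7 271.4] shoulder [309.8 241.1]
40 0.12 foot [284.9 273.8] shoulder [307.9 243.7]
57 0.1 foot [281.8 267.7] shoulder [313.2 238.9]
57 0.11 foot [279.3 270. ] shoulder [310.6 241.3]
57 0.12 foot [276.7 272.3] shoulder [308.  243.7]
fingertips px [array([287., 242.]), array([355., 242.])] grip [321. 256.] platform edge [320.25854793 279.4545831 ]
```

```bash
python3 -m creep '[{"tx":0,"ty":0,"tz":0,"spin":0,"hand":3.9},{"tx":0,"ty":0,"tz":-1.5,"spin":0,"hand":3.9},{"tx":0,"ty":0,"tz":-4,"spin":0,"hand":3.9},{"tx":-0.5,"ty":0,"tz":-7,"spin":0,"hand":3.9},{"tx":-3,"ty":-3,"tz":-8,"spin":-0.12,"hand":3.9},{"tx":-5,"ty":-6,"tz":-8,"spin":-0.24,"hand":3.9},{"tx":-7,"ty":-9,"tz":-8,"spin":-0.36,"hand":3.9},{"tx":-9,"ty":-12,"tz":-8,"spin":-0.48,"hand":3.9},{"tx":-11,"ty":-15,"tz":-8,"spin":-0.6,"hand":3.9},{"tx":-13,"ty":-18,"tz":-8,"spin":-0.72,"hand":3.9},{"tx":-15,"ty":-21,"tz":-8,"spin":-0.84,"hand":3.9},{"tx":-17,"ty":-24,"tz":-8,"spin":-0.96,"hand":3.9}]' 35
python3 - <<'E'
from h import *
s=r.observe();g=np.array(s["ee_pos"]);print(totool(np.array([.42,.27,g[2]])-g),np.degrees(np.arctan2(s["ee_rot"][1][0],s["ee_rot"][0][0])))
E
```

```text
t: 19.35
ee_pos: [0.4226, 0.241, 0.1829]
ee_rot: [[0.796, 0.606, 0.001], [0.606, -0.796, 0.001], [0.001, -0.0, -1.0]]
force: [1.9, -0.7, -1.0]
finger_gap: 0.457
grip_force: 35.0
[ 1.55 -2.47  0.  ] 37.29523111919886
```

```bash
python3 -m creep '[{"tx":0.5,"ty":-1,"tz":0,"spin":-0.12,"hand":3.9},{"tx":1,"ty":-2,"tz":1,"spin":-0.24,"hand":3.9},{"tx":1.5,"ty":-2.5,"tz":3,"spin":-0.36,"hand":3.9},{"tx":1.5,"ty":-2.5,"tz":5,"spin":-0.48,"hand":3.9},{"tx":1.5,"ty":-2.5,"tz":7,"spin":-0.6,"hand":3.9},{"tx":1.5,"ty":-2.5,"tz":8,"spin":-0.61,"hand":3.9},{"tx":1.5,"ty":-2.5,"tz":8,"spin":-0.61,"hand":3.9}]' 35
cat > where.py <<'E'
import sys
from h import *
D=camera_info("side");S=camera_info("scene");d=get_image("side")[:,:,::-1];c=get_image("scene")[:,:,::-1];s=r.observe();R=np.array(s["ee_rot"]);X,Y,Z=R.T;g=np.array(s["ee_pos"])-.011*Z
print("grip",g.round(4))
for n,i,m in(("side",D,d),("scene",S,c)):
    b=cv2.GaussianBlur(m,(3,3),0).astype(int);k=((b[:,:,2]-b[:,:,0]>12)*255).astype(np.uint8);u=cv2.inRange(cv2.cvtColor(m.copy(),40),(100,120,30),(125,255,255))
    p=proj(i,g);W=60;x0,y0=(p-W).astype(int)
    def pl(q):
        o,e=ray(i,q);v=o+e*((g-o)@Y)/(e@Y)-g;return (np.array([v@X,-v@Z])*1000).round(0)
    for nm,mk in(("body",k),("cap",u)):
        N,l,st,ct=cv2.connectedComponentsWithStats(mk[y0:y0+2*W,x0:x0+2*W])
        for j in range(1,N):
            if st[j,4]>25:
                q=ct[j]+[x0,y0];pts=np.argwhere(l==j)[:,::-1]+[x0,y0];r_=cv2.minAreaRect(pts.astype(np.float32))
                bx=cv2.boxPoints(r_);e=[(bx[a]+bx[(a+1)%4])/2 for a in range(4)];L=[np.linalg.norm(bx[a]-bx[(a+1)%4]) for a in range(4)]
                a=int(np.argmin(L));print(n,nm,"area",st[j,4],"c",q.round(0),"plane mm",pl(q),"ends",[(z.round(0).tolist(),pl(z).tolist()) for z in(e[a],e[(a+2)%4])])
E
python3 where.py
```

```text
t: 19.93
ee_pos: [0.4197, 0.2674, 0.1009]
ee_rot: [[0.314, 0.95, -0.002], [0.95, -0.314, -0.002], [-0.002, -0.001, -1.0]]
force: [-0.4, 0.3, -1.0]
finger_gap: 0.455
grip_force: 35.0
grip [0.4208 0.2682 0.114 ]
side body area 32 c [199. 169.] plane mm [ 31. 125.] ends [([209.0, 166.0], [-139.0, 287.0]), ([190.0, 171.0], [231.0, -65.0])]
side body area 39 c [212. 173.] plane mm [-154.  277.] ends [([216.0, 174.0], [-196.0, 315.0]), ([209.0, 174.0], [-108.0, 235.0])]
side body area 122 c [246. 186.] plane mm [-429.  497.] ends [([254.0, 185.0], [-472.0, 540.0]), ([239.0, 189.0], [-373.0, 436.0])]
side body area 29 c [194. 193.] plane mm [ 322. -263.] ends [([195.0, 188.0], [239.0, -159.0]), ([192.0, 198.0], [439.0, -410.0])]
side body area 535 c [217. 221.] plane mm [-29. -44.] ends [([209.0, 200.0], [10.0, 14.0]), ([225.0, 241.0], [-57.0, -116.0])]
side cap area 112 c [244. 175.] plane mm [-425.  522.] ends [([244.0, 169.0], [-431.0, 540.0]), ([244.0, 180.0], [-418.0, 502.0])]
scene body area 361 c [365. 151.] plane mm [-52. -26.] ends [([380.0, 141.0], [-8.0, 17.0]), ([351.0, 161.0], [-96.0, -72.0])]
scene body area 189 c [414. 197.] plane mm [ 154. -245.] ends [([425.0, 196.0], [192.0, -238.0]), ([407.0, 196.0], [125.0, -239.0])]
scene cap area 92 c [437. 132.] plane mm [170.  56.] ends [([436.0, 127.0], [163.0, 77.0]), ([436.0, 138.0], [173.0, 33.0])]
scene cap area 120 c [418. 185.] plane mm [ 155. -182.] ends [([418.0, 180.0], [152.0, -156.0]), ([418.0, 191.0], [162.0, -212.0])]
```

```bash
python3 -m creep '[{"tx":0,"ty":0,"tz":0.8,"spin":0,"hand":3.9},{"tx":0,"ty":0,"tz":1.8,"spin":0,"hand":3.9},{"tx":0,"ty":0,"tz":2.8,"spin":0,"hand":3.9},{"tx":0.1,"ty":0,"tz":3.5,"spin":0,"hand":3.9},{"tx":0.4,"ty":0,"tz":4.2,"spin":0,"hand":3.9},{"tx":0.7,"ty":0,"tz":4.9,"spin":0,"hand":3.9},{"tx":1,"ty":0,"tz":5.6,"spin":0,"hand":3.9},{"tx":1.2,"ty":0,"tz":6.2,"spin":0,"hand":3.9},{"tx":1.2,"ty":0,"tz":6.2,"spin":0,"hand":3.9}]' 12; python3 where.py | grep -E "grip|scene"
```

```text
t: 20.78
ee_pos: [0.4238, 0.2796, 0.0391]
ee_rot: [[0.311, 0.95, -0.001], [0.95, -0.311, -0.001], [-0.001, -0.001, -1.0]]
force: [-1.3, -0.4, -0.3]
finger_gap: 0.468
grip_force: 12.0
grip [0.4238 0.2791 0.0509]
scene body area 28 c [388. 118.] plane mm [ -4. 170.] ends [([381.0, 116.0], [-28.0, 177.0]), ([397.0, 120.0], [24.0, 163.0])]
scene body area 318 c [367. 161.] plane mm [-53.  -5.] ends [([380.0, 155.0], [-10.0, 19.0]), ([353.0, 166.0], [-97.0, -31.0])]
scene body area 207 c [414. 198.] plane mm [ 143. -185.] ends [([416.0, 188.0], [140.0, -134.0]), ([416.0, 206.0], [158.0, -231.0])]
scene cap area 106 c [437. 132.] plane mm [160. 118.] ends [([436.0, 127.0], [154.0, 139.0]), ([436.0, 139.0], [164.0, 92.0])]
scene cap area 121 c [418. 185.] plane mm [ 144. -119.] ends [([419.0, 180.0], [144.0, -91.0]), ([417.0, 191.0], [144.0, -149.0])]
```

```bash
python3 -m creep '[{"tx":0.2,"ty":0,"tz":0.5,"spin":0,"hand":3.9},{"tx":0.3,"ty":0,"tz":1,"spin":0,"hand":3.9},{"tx":0.4,"ty":0,"tz":1.5,"spin":0,"hand":3.9},{"tx":0.5,"ty":0,"tz":2,"spin":0,"hand":3.9},{"tx":0.5,"ty":0,"tz":2.4,"spin":0,"hand":3.9},{"tx":0.5,"ty":0,"tz":2.4,"spin":0,"hand":3.9}]' 6; python3 where.py | grep -E "grip|scene"
```

```text
t: 21.38
ee_pos: [0.4254, 0.2839, 0.0154]
ee_rot: [[0.311, 0.95, -0.001], [0.95, -0.311, -0.001], [-0.001, -0.001, -1.0]]
force: [0.1, -0.1, -0.9]
finger_gap: 0.466
grip_force: 6.0
grip [0.4256 0.284  0.0271]
scene body area 71 c [367. 158.] plane mm [-57.  29.] ends [([379.0, 156.0], [-19.0, 39.0]), ([354.0, 161.0], [-102.0, 18.0])]
scene body area 159 c [367. 165.] plane mm [-54.  -3.] ends [([381.0, 163.0], [-9.0, 8.0]), ([354.0, 168.0], [-99.0, -14.0])]
scene body area 210 c [415. 198.] plane mm [ 138. -162.] ends [([406.0, 196.0], [103.0, -153.0]), ([423.0, 200.0], [175.0, -176.0])]
scene cap area 118 c [437. 132.] plane mm [156. 142.] ends [([437.0, 127.0], [150.0, 163.0]), ([437.0, 138.0], [160.0, 120.0])]
scene cap area 120 c [418. 185.] plane mm [139. -96.] ends [([413.0, 183.0], [117.0, -87.0]), ([423.0, 187.0], [160.0, -105.0])]
scene cap area 79 c [422. 221.] plane mm [ 193. -297.] ends [([413.0, 220.0], [156.0, -290.0]), ([436.0, 220.0], [249.0, -289.0])]
```

The bottle is about 13° from flat, with its foot on the bench. I'm opening only slightly so it settles between the fingers.

```bash
python3 -m creep '[{"tx":0,"ty":0,"tz":0,"spin":0,"hand":4.6},{"tx":0,"ty":0,"tz":0,"spin":0,"hand":4.7},{"tx":0,"ty":0,"tz":0,"spin":0,"hand":4.9},{"tx":0,"ty":0,"tz":0,"spin":0,"hand":5.2},{"tx":0,"ty":0,"tz":0,"spin":0,"hand":5.2},{"tx":0,"ty":0,"tz":0,"spin":0,"hand":5.2}]' 3; python3 where.py | grep -E "grip|scene body"; python3 snap.py w20
python3 - <<'E'
import json
from h import *
i=json.load(open("pics/w20.json"));m=cv2.imread("pics/w20.png");M=cv2.inRange(cv2.cvtColor(m,40),(100,120,30),(125,255,255))
k,l,st,c=cv2.connectedComponentsWithStats(M);p=np.array(r.observe()["ee_pos"])
for j in range(1,k):
    if st[j,4]>60:
        x,y,w,h,a=st[j];print(st[j].tolist());print([totool(onz(i,q,.022)-p)[:2] for q in((x,y+h/2),(x+w,y+h/2),(x+w/2,y),(x+w/2,y+h))])
E
```

```text
t: 21.98
ee_pos: [0.4258, 0.2844, 0.0165]
ee_rot: [[0.311, 0.95, 0.0], [0.95, -0.311, 0.0], [0.0, 0.0, -1.0]]
force: [0.1, 1.0, -0.0]
finger_gap: 0.558
grip_force: 0.0
grip [0.4258 0.2843 0.0274]
scene body area 243 c [369. 166.] plane mm [-48.  -4.] ends [([383.0, 166.0], [-1.0, -3.0]), ([356.0, 166.0], [-94.0, -4.0])]
scene body area 45 c [392. 167.] plane mm [31. -8.] ends [([395.0, 165.0], [41.0, 2.0]), ([389.0, 169.0], [21.0, -19.0])]
scene body area 205 c [415. 198.] plane mm [ 139. -163.] ends [([405.0, 196.0], [102.0, -154.0]), ([424.0, 201.0], [175.0, -178.0])]
[291, 137, 59, 51, 2804]
[array([ 5.41, -1.46]), array([5.41, 1.79]), array([6.79, 0.17]), array([3.96, 0.17])]
```

```bash
python3 -m creep '[{"tx":-0.7,"ty":0.1,"tz":0.1,"spin":0,"hand":5.2},{"tx":-1.4,"ty":0.1,"tz":0.2,"spin":0,"hand":5.2},{"tx":-1.9,"ty":0.1,"tz":0.3,"spin":0,"hand":5.2},{"tx":-1.9,"ty":0.1,"tz":0.3,"spin":0,"hand":5.2},{"tx":-1.9,"ty":0.1,"tz":0.3,"spin":0,"hand":3.9},{"tx":-1.9,"ty":0.1,"tz":0.3,"spin":0,"hand":3.9},{"tx":-1.9,"ty":0.1,"tz":0.3,"spin":0,"hand":3.9},{"tx":-1.9,"ty":0.1,"tz":0.3,"spin":0,"hand":3.9},{"tx":-1.9,"ty":0.1,"tz":0.3,"spin":0,"hand":3.9}]' 45; python3 -m creep '[{"tx":0,"ty":0,"tz":-2,"spin":0,"hand":3.9},{"tx":0,"ty":0,"tz":-5,"spin":0,"hand":3.9},{"tx":0,"ty":0,"tz":-9,"spin":0,"hand":3.9},{"tx":0,"ty":0,"tz":-13,"spin":0,"hand":3.9},{"tx":0,"ty":0,"tz":-16,"spin":0,"hand":3.9},{"tx":0,"ty":0,"tz":-16,"spin":0,"hand":3.9},{"tx":0,"ty":0,"tz":-16,"spin":0,"hand":3.9}]'; python3 where.py | grep -E "grip|scene body"; python3 snap.py w21
python3 - <<'E'
import json
from h import *
i=json.load(open("pics/w21.json"));m=cv2.imread("pics/w21.png");M=cv2.inRange(cv2.cvtColor(m,40),(100,120,30),(125,255,255))
k,l,st,c=cv2.connectedComponentsWithStats(M);p=np.array(r.observe()["ee_pos"])
for j in range(1,k):
    if st[j,4]>60:
        x,y,w,h,a=st[j];print(st[j].tolist());print([totool(onz(i,q,p[2]+.011)-p)[:2] for q in((x,y+h/2),(x+w,y+h/2),(x+w/2,y),(x+w/2,y+h))])
E
```

```text
t: 22.88
ee_pos: [0.4209, 0.2661, 0.0134]
ee_rot: [[0.311, 0.951, 0.0], [0.951, -0.311, -0.0], [-0.0, 0.0, -1.0]]
force: [-1.2, -0.2, 1.2]
finger_gap: 0.463
grip_force: 45.0
t: 23.47
ee_pos: [0.4213, 0.2667, 0.1746]
ee_rot: [[0.31, 0.951, 0.002], [0.951, -0.31, 0.002], [0.003, 0.001, -1.0]]
force: [0.6, 0.1, -2.0]
finger_gap: 0.454
grip_force: 45.0
grip [0.4203 0.2659 0.1834]
scene body area 32 c [389.  78.] plane mm [ -5. 177.] ends [([379.0, 75.0], [-34.0, 185.0]), ([399.0, 80.0], [23.0, 170.0])]
scene body area 203 c [372. 128.] plane mm [-37.  -1.] ends [([382.0, 128.0], [-5.0, 2.0]), ([360.0, 128.0], [-74.0, 1.0])]
scene body area 132 c [396. 128.] plane mm [40.  1.] ends [([403.0, 128.0], [61.0, 3.0]), ([389.0, 128.0], [17.0, 2.0])]
[564, 33, 76, 172, 9308]
[array([ 7.75, 12.55]), array([ 7.74, 16.35]), array([11.67, 13.41]), array([ 3.15, 15.66])]
[467, 51, 69, 59, 3132]
[array([9.61, 7.39]), array([ 9.59, 10.77]), array([10.93,  8.85]), array([8.2 , 9.32])]
[289, 101, 62, 51, 3018]
[array([ 7.4 , -1.46]), array([7.4 , 1.74]), array([8.65, 0.14]), array([6.08, 0.14])]
```

Bottle held level, cap end 86 mm ahead of the grip (grip is 78 mm from the foot). I'm carrying it over the cradle.

```bash
python3 -m creep '[{"tx":-2,"ty":1.5,"tz":0,"spin":0,"hand":3.9},{"tx":-5,"ty":3.7,"tz":0,"spin":0,"hand":3.9},{"tx":-8,"ty":6,"tz":0,"spin":0,"hand":3.9},{"tx":-11,"ty":8.3,"tz":0,"spin":0,"hand":3.9},{"tx":-14,"ty":10.5,"tz":0,"spin":0,"hand":3.9},{"tx":-17,"ty":12.8,"tz":0,"spin":0,"hand":3.9},{"tx":-20,"ty":15,"tz":0,"spin":0,"hand":3.9},{"tx":-22.5,"ty":17,"tz":0,"spin":0,"hand":3.9},{"tx":-24.2,"ty":18.3,"tz":0,"spin":0,"hand":3.9},{"tx":-24.9,"ty":18.7,"tz":1,"spin":0,"hand":3.9},{"tx":-24.9,"ty":18.7,"tz":2,"spin":0,"hand":3.9},{"tx":-24.9,"ty":18.7,"tz":2,"spin":0,"hand":3.9}]' 45; python3 snap.py w22; python3 where.py | grep -E "grip|scene body"
python3 - <<'E'
import json
from h import *
s=r.observe();p=np.array(s["ee_pos"]);print(totool(np.array([.5224,-.0277,.0914])-p))
i=json.load(open("pics/w22.json"));m=cv2.imread("pics/w22.png");g=cv2.GaussianBlur(cv2.cvtColor(m,6),(3,3),0)
o=np.array([.521,-.032]);u=np.array([.308,.951]);v=np.array([-.951,.308])
# predicted saddle B shoulder ends (outer, top) and platform open-end corners, to compare with the picture
for n,x,y,z in(("B+y",35,47,.09),("B-y",35,-47,.09),("edge+y",95,59,.055),("edge-y",95,-59,.055),("edge0",95,0,.055)):
    q=proj(i,[*(o+u*x/1000+v*y/1000),z]);print(n,q.round(1));X,Y=q.round().astype(int)
    if 12<X<628 and 12<Y<388:print("  row",g[Y,X-12:X+13].tolist(),"\n  col",g[Y-12:Y+13,X].tolist())
M=cv2.inRange(cv2.cvtColor(m,40),(100,120,30),(125,255,255));k,l,st,c=cv2.connectedComponentsWithStats(M)
for j in range(1,k):
    if st[j,4]>60 and 250<c[j][0]<400:print(st[j].tolist())
E
```

```text
t: 24.62
ee_pos: [0.5196, -0.0287, 0.1505]
ee_rot: [[0.311, 0.95, -0.004], [0.95, -0.311, -0.001], [-0.002, -0.004, -1.0]]
force: [0.2, 0.9, -2.5]
finger_gap: 0.459
grip_force: 45.0
grip [ 0.5209 -0.0277  0.164 ]
scene body area 59 c [299. 123.] plane mm [ -6. 169.] ends [([286.0, 122.0], [-41.0, 174.0]), ([315.0, 124.0], [33.0, 168.0])]
scene body area 37 c [282. 166.] plane mm [-58.  22.] ends [([276.0, 166.0], [-76.0, 22.0]), ([289.0, 166.0], [-39.0, 22.0])]
scene body area 158 c [316. 173.] plane mm [38. -5.] ends [([323.0, 168.0], [56.0, 16.0]), ([309.0, 180.0], [17.0, -31.0])]
scene body area 167 c [287. 175.] plane mm [-45. -12.] ends [([300.0, 175.0], [-9.0, -12.0]), ([275.0, 175.0], [-81.0, -13.0])]
[0.05 0.15 6.16]
B+y [260.9 175.3]
  row [156, 156, 156, 144, 116, 102, 112, 124, 127, 129, 129, 112, 76, 51, 45, 46, 45, 44, 44, 45, 46, 46, 46, 46, 46] 
  col [130, 131, 131, 130, 130, 131, 131, 131, 129, 121, 102, 83, 76, 78, 81, 81, 80, 82, 85, 87, 90, 94, 96, 102, 115]
B-y [381.9 175. ]
  row [45, 45, 46, 45, 45, 44, 44, 45, 45, 45, 45, 54, 81, 113, 127, 128, 129, 128, 125, 
[... 326 characters left out ...]
2, 160, 159, 157, 156, 157, 158, 157, 153, 145, 133, 122, 119, 118, 118, 121, 122, 122, 120, 118, 115, 112, 109]
edge-y [392.4  94.8]
  row [117, 118, 118, 117, 117, 118, 119, 118, 117, 115, 114, 116, 122, 132, 144, 150, 152, 153, 155, 157, 159, 159, 158, 156, 155] 
  col [157, 154, 152, 153, 154, 154, 153, 152, 150, 148, 141, 127, 122, 125, 125, 124, 124, 124, 124, 123, 123, 124, 127, 129, 131]
edge0 [321.1  95.2]
  row [123, 123, 123, 122, 121, 122, 124, 124, 124, 124, 124, 124, 124, 125, 125, 125, 125, 126, 126, 125, 125, 125, 125, 126, 126] 
  col [153, 153, 154, 156, 158, 157, 156, 157, 159, 158, 145, 126, 124, 129, 131, 131, 110, 69, 51, 56, 60, 61, 62, 63, 63]
[289, 100, 62, 52, 3044]
```

The predicted saddle ends match the picture within a pixel. I'm lowering.

```bash
python3 -m creep '[{"tx":0.05,"ty":0.1,"tz":1,"spin":0,"hand":3.9},{"tx":0.05,"ty":0.15,"tz":2.5,"spin":0,"hand":3.9},{"tx":0.05,"ty":0.15,"tz":3.8,"spin":0,"hand":3.9},{"tx":0.05,"ty":0.15,"tz":4.6,"spin":0,"hand":3.9},{"tx":0.05,"ty":0.15,"tz":5.1,"spin":0,"hand":3.9},{"tx":0.05,"ty":0.15,"tz":5.4,"spin":0,"hand":3.9},{"tx":0.05,"ty":0.15,"tz":5.6,"spin":0,"hand":3.9},{"tx":0.05,"ty":0.15,"tz":5.6,"spin":0,"hand":3.9}]' 45; python3 -m creep '[{"tx":0,"ty":0,"tz":0.1,"spin":0,"hand":3.9},{"tx":0,"ty":0,"tz":0.2,"spin":0,"hand":3.9},{"tx":0,"ty":0,"tz":0.3,"spin":0,"hand":3.9},{"tx":0,"ty":0,"tz":0.4,"spin":0,"hand":3.9},{"tx":0,"ty":0,"tz":0.5,"spin":0,"hand":3.9},{"tx":0,"ty":0,"tz":0.5,"spin":0,"hand":3.9}]' 30
```

```text
t: 25.43
ee_pos: [0.5229, -0.0287, 0.0974]
ee_rot: [[0.311, 0.951, 0.0], [0.951, -0.311, -0.0], [-0.0, 0.0, -1.0]]
force: [-0.6, 0.6, -2.1]
finger_gap: 0.459
grip_force: 45.0
t: 25.93
ee_pos: [0.5229, -0.0287, 0.0931]
ee_rot: [[0.311, 0.95, 0.0], [0.95, -0.311, 0.001], [0.001, -0.0, -1.0]]
force: [-6.1, 2.3, 14.4]
finger_gap: 0.464
grip_force: 30.0
```

```bash
python3 -m creep '[{"tx":0,"ty":-0.1,"tz":0,"spin":0,"hand":3.9},{"tx":0,"ty":-0.1,"tz":0.1,"spin":0,"hand":3.9},{"tx":0,"ty":-0.1,"tz":0.1,"spin":0,"hand":3.9},{"tx":0,"ty":-0.1,"tz":0.1,"spin":0,"hand":3.9}]' 4; python3 where.py | grep -E "grip|scene body"; python3 snap.py w23
python3 - <<'E'
import json
from h import *
i=json.load(open("pics/w23.json"));m=cv2.imread("pics/w23.png");M=cv2.inRange(cv2.cvtColor(m,40),(100,120,30),(125,255,255))
k,l,st,c=cv2.connectedComponentsWithStats(M);p=np.array(r.observe()["ee_pos"]);o=np.array([.521,-.032,0]);u=np.array([.308,.951,0]);v=np.array([-.951,.308,0])
for j in range(1,k):
    if st[j,4]>60 and 250<c[j][0]<400:
        x,y,w,h,a=st[j];print(st[j].tolist(),[((q-o)@u*1000).round(1).tolist() for q in (onz(i,(x+w/2,y),.1),)],[((onz(i,(xx,y+h/2),.1)-o)@v*1000).round(1).tolist() for xx in(x,x+w)])
E
```

```text
t: 26.27
ee_pos: [0.5216, -0.0283, 0.0913]
ee_rot: [[0.311, 0.951, -0.001], [0.951, -0.311, 0.0], [-0.0, -0.001, -1.0]]
force: [-3.9, 1.1, 1.4]
finger_gap: 0.466
grip_force: 4.0
grip [ 0.5216 -0.0283  0.1023]
scene body area 35 c [298. 144.] plane mm [-12. 164.] ends [([289.0, 142.0], [-36.0, 169.0]), ([306.0, 145.0], [10.0, 159.0])]
scene body area 32 c [284. 182.] plane mm [-57.  22.] ends [([289.0, 182.0], [-42.0, 22.0]), ([278.0, 182.0], [-74.0, 22.0])]
scene body area 137 c [316. 189.] plane mm [38. -5.] ends [([323.0, 184.0], [57.0, 16.0]), ([309.0, 195.0], [16.0, -30.0])]
scene body area 138 c [289. 190.] plane mm [-44. -13.] ends [([300.0, 190.0], [-10.0, -11.0]), ([277.0, 190.0], [-79.0, -12.0])]
[289, 100, 62, 52, 3054] [90.5] [15.2, -17.2]
```

Cap end at cradle x = +90 mm, so the foot is about 7 mm from the stop, with y centred. It is down in both notches, so I release and back off.

```bash
python3 -m creep '[{"tx":0,"ty":0,"tz":0,"spin":0,"hand":4.6},{"tx":0,"ty":0,"tz":0,"spin":0,"hand":4.9},{"tx":0,"ty":0,"tz":0,"spin":0,"hand":5.5},{"tx":0,"ty":0,"tz":0,"spin":0,"hand":6.5},{"tx":0,"ty":0,"tz":0,"spin":0,"hand":6.5},{"tx":0,"ty":0,"tz":-1,"spin":0,"hand":6.5},{"tx":0,"ty":0,"tz":-3,"spin":0,"hand":6.5},{"tx":0,"ty":0,"tz":-6,"spin":0,"hand":6.5},{"tx":0,"ty":0,"tz":-10,"spin":0,"hand":6.5},{"tx":0,"ty":0,"tz":-14,"spin":0,"hand":6.5},{"tx":0,"ty":0,"tz":-16,"spin":0,"hand":6.5},{"tx":0,"ty":0,"tz":-16,"spin":0,"hand":6.5}]' 3; python3 -m creep '[{"tx":-4,"ty":0,"tz":0,"spin":0,"hand":6.5},{"tx":-5,"ty":0,"tz":0,"spin":0,"hand":6.5},{"tx":-5,"ty":0,"tz":0,"spin":0,"hand":6.5},{"tx":-5,"ty":0,"tz":0,"spin":0,"hand":6.5}]'; python3 snap.py w24
python3 - <<'E'
import json
from h import *
i=json.load(open("pics/w24.json"));m=cv2.imread("pics/w24.png");M=cv2.inRange(cv2.cvtColor(m,40),(100,120,30),(125,255,255))
k,l,st,c=cv2.connectedComponentsWithStats(M);o=np.array([.521,-.032,0]);u=np.array([.308,.951,0]);v=np.array([-.951,.308,0])
for j in range(1,k):
    if st[j,4]>60:
        x,y,w,h,a=st[j];print(st[j].tolist(),"end x",((onz(i,(x+w/2,y),.1)-o)@u*1000).round(1),"y",[((onz(i,(xx,y+h/2),.1)-o)@v*1000).round(1).tolist() for xx in(x,x+w)])
S=get_image("scene")[:,:,::-1];A=cv2.imread("pics/sc13.png")
print("stand patch diff scene now vs t=18:",np.abs(A[165:250,195:250].astype(int)-S[165:250,195:250]).max(2).astype(float).mean().round(1))
B=cv2.imread("pics/scene0.png").astype(int)
for n,(y0,y1,x0,x1) in dict(jar=(175,212,400,430),tip=(250,300,278,340),rack=(210,268,375,450)).items():print(n,np.abs(B[y0:y1,x0:x1]-S[y0:y1,x0:x1]).max(2).mean().round(1))
E
```

```text
t: 27.42
ee_pos: [0.5236, -0.0288, 0.2567]
ee_rot: [[0.311, 0.95, 0.007], [0.95, -0.311, 0.001], [0.003, 0.006, -1.0]]
force: [0.0, 1.1, -0.3]
finger_gap: 0.697
grip_force: 0.0
t: 27.75
ee_pos: [0.5061, -0.0763, 0.2517]
ee_rot: [[0.312, 0.95, 0.0], [0.95, -0.312, 0.0], [0.0, 0.0, -1.0]]
force: [0.4, 0.9, 0.6]
finger_gap: 0.695
grip_force: 0.0
[303, 46, 32, 29, 861] end x 92.2 y [15.0, -16.1]
stand patch diff scene now vs t=18: 3.9
jar 3.1
tip 3.8
rack 3.9
```

```bash
python3 -c "
from station import r
print(r.close_job())"
```

```text
the job is handed in; nothing more can be done
None
```

I handed the job in at about 28 s: the spanner hangs by its eye on the hook, and the tall bottle lies in both notches with its foot about 7–9 mm from the stop and its cap at the open end. I tipped the bottle against the mixer housing and laid it on the bench to regrip before placing it. The jar, tip box and tube rack look unmoved in the scene image.

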